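Load a slotted tool holder into the spindle stand

TASK

Take the tool holder with the slotted flange and black nut out of the rack and lower its tapered shank into the spindle of the blue stand. The spindle is locked at some angle: feel lightly for its two dogs by turning the holder, press the holder fully home with its slots over them, without ramming or forcing it, and let go. Leave the other holder in its rack.

Things in the scene. Friction and masses are not known exactly. Their poses are not given: they have to be found in the camera images.
- drive_holder: Loose steel holder with black nut, 0.4 kg, in either rack hole. Origin: centre of flange underside, z up. Taper below: 46 mm long, 32 mm diameter narrowing to 19. Above: flange diameter 60, 14 thick; square body z 20-58 mm to grip, flats 28 mm apart facing its x and y; nut to z 70. Two drive slots, 11.5 wide, 8 deep, in the flange's underside on its +x and -x sides (half a turn fits alike).
- plain_holder: The other loose holder, in the other rack hole, to be left there: same sizes and axes, but an unslotted flange and a brass nut.
- rack: Fixed grey block, 90 (x) x 200 (y) x 60 mm high, origin at the centre of its underside; two 37 mm holes at y = -55 and +55 mm. The holders' flanges rest on its top.
- stand: Fixed stand, origin under its centre, z up: base diameter 116 mm, blue housing, steel spindle nose diameter 64, red lock screw at -x. The spindle in it is locked and does not turn; the line through its two dogs lies at an angle between -0.65 and +0.65 rad from the stand's x axis (not measured: see it or find it by turning the holder, lightly pressed on the dogs).
- spindle_face (a point): Centre of the spindle's flat face, 85 mm up, axes as the stand's. Two opposite dogs stand 6 mm proud, 8 mm wide, 20-28 mm from the axis. Off them the flange rides 6 mm too high; within 0.07 rad the slots drop 2.5 mm, then the shank meets a stiff cup in the bore (8 N, stays down); fully home the holder's origin is at this point. Bore 1 mm wider in radius than shank. Over 30 N does damage.
Things that resemble listed ones, but are neither listed nor needed, are in the scene too. There is more than one size of the stand; the job needs the smaller.

How it is judged:
By the outcome, as a careful person would: the job done as asked, in the order asked, and still so for the second after the job is handed in, with the robot touching nothing.
It also fails if it takes over 70 s, if anything falls off the work surface, if the arm or the gripper's body presses on something with over 40 N, if the wrist force passes 120 N, or if a joint passes its speed limit or range.

ROBOT

A 6-joint arm with a two-finger parallel gripper is mounted at the origin on a cart in front of the work surface, level with it; the furniture and walls round the work are solid. World frame = base frame: x ahead of the robot, y to its left, z up, the work surface at z = 0. Lengths are in mm, angles in rad, forces in N, time in s.
With the tool pointing down it reaches from about 275 to 750 mm from the base axis. Payload 10.2 kg.
Tool frame: the origin (TCP) lies at the very end of the fingers, on their centre line; the grasp point (between the pads) lies 19 mm behind it; z points along the fingers, y is the direction in which the jaws open and shut (so a half turn about z gives the same grasp; the last joint's range is limited). The gripper opens to 85 mm and grips with 20 to 120 N. Pads are 22 mm wide; open, the fingers measure 114 mm over their backs; the gripper's body (76 mm by 85 mm) begins 54 mm behind the grasp point. The pads swing forward as they close: fully open they stand 13 mm farther back than shut.
Start: joints at [0.878, 0.313, 1.498, -0, 1.331, -0.223], TCP at [237.685, 468.121, 208.694] pointing down, gripper open.
Joint ranges: [-2.94, 2.94], [-0.97, 2.17], [0.19, 2.56], [-1.23, 4.37], [0.02, 3.11], [-2.88, 2.88]. Speed limits (rad/s): [2.39, 2.39, 3.01, 3.14, 3.14, 3.14].

INTERFACE

Orientations are given as a unit quaternion [w, x, y, z].
In Python, from rig import sensors, imaging, ctrl gives the robot as it stands.
- The arm moves only by the shell command python3 -m creep 'ROWS' [FORCE]. ROWS is JSON, a list of rows, each an object with "grip": the finger opening in mm, from 0 to 85.4; "linear": the shift along the tool's x, y, z in mm, a list of three; "rot": the turn, a rotation vector about the tool's x, y, z in rad, a list of three. A call has 1 to 12 rows; each row shifts and turns the commanded pose from where the row before left it, along the tool's axes as they then stand; what a row does not reach is not made up. A row lasts 1/12 s, in which the tool goes at most 41.7 mm and 7.16 degrees, less where a joint would pass 70% of its speed; a pose out of reach is approached as far as the arm can. A call with a gripper value outside its range is refused whole. The fingers move at their own pace and stop on an object; FORCE is the grip in N (left out, the last holds). Time passes only in rows, so rows that do not move let the fingers close. It gives the time, the measured TCP pose, the force and the opening at its end, in the units of the state.
- sensors.sense(): the state, without advancing time (a new reading comes with each control period).
- imaging.capture(name): name is "scene" or "top" or "wrist"; returns (picture, depth): 420x560x3 uint8, red, green, blue; 420x560 float32, mm along the optical axis (not along the pixel's ray), 0 where there is no reading.
- imaging.camera_params(name): a dict with "intrinsics" (3x3 intrinsics, pixels), "k1" (the pictures are not rectified: a ray, as slopes to the right and down, at radius r is drawn at 1 + k1 r^2 times it, then the intrinsics apply), "R" (3x3) and "t" (3): a world point X has camera coordinates R X + t. Camera axes: x right, y down, z forward; pixel columns grow to the right and rows downward; lengths in mm; the calibration is good to about 2 mm. A picture is of the moment at which its call begins: read the wrist's pose just before it. camera_params takes no time and is no camera call; for the wrist camera it gives the pose at the moment of the call.
- ctrl.finish_job(): hands the job in, once; it reports no verdict.
The state is a dict: "time_s": time; "joints": joint angles; "dq": joint speeds; "tau": joint torques, N m; "eef_pos": TCP position; "ee_rot": TCP orientation; "force": force on the tool from outside, world axes, zero at the start; "wrist_torque": the same for the moment, N m; "grip_width": opening from 0.0 (shut) to 1.0 (fully open).
Only numpy, scipy, OpenCV 4.12 (cv2) and the standard library are available. Lean on these libraries where they do the work, as an engineer would, in place of code of your own. Each camera call takes 0.05 s, during which the arm holds its last target.

## Working session

There is one attempt and no reset: what is moved stays moved. The work goes in short steps, Python scripts to look and compute and a shell command to move; the robot and the scene stay as the last step left them, time stands still between calls to the robot, and variables do not carry over. Pictures are saved under pics/ and viewed, and the job is handed in when it is done.

```bash
ls; mkdir -p pics; python3 - <<'E'
from rig import sensors, imaging, ctrl
import cv2, numpy as np
print(sensors.sense())
for n in ["scene","top","wrist"]:
    p=imaging.camera_params(n); print(n,p)
    im,d=imaging.capture(n); np.savez(f"pics/{n}0.npz",im=im,d=d,R=p["R"],t=p["t"],K=p["intrinsics"],k1=p["k1"])
    cv2.imwrite(f"pics/{n}0.png",im[:,:,::-1])
E
```

```text
pics
{'time_s': 0.0, 'joints': array([ 8.77621322e-01,  3.13476687e-01,  1.49846637e+00, -1.29010201e-05,
        1.33100469e+00, -2.23386339e-01]), 'dq': array([ 0.00190855, -0.0014533 ,  0.00133095, -0.00115781,  0.00239292,
       -0.00045405]), 'tau': array([ 1.52874563e-04, -4.12277377e+01, -2.59741241e+01, -2.88114388e-04,
        4.29515829e-03, -4.72315733e-06]), 'eef_pos': array([237.47802446, 467.8837774 , 208.11042168]), 'ee_rot': array([-2.94133096e-04,  2.32738674e-01,  9.72539074e-01, -6.10405839e-04]), 'force': array([-0.12982301, -0.00273886, -0.61612829]), 'wrist_torque': array([-0.01335451,  0.01920511, -0.01587113]), 'grip_width': 1.0040149365480189}
scene {'intrinsics': array([[464.71891135,   0.        , 272.65765029],
       [  0.        , 464.71891135, 204.3601615 ],
       [  0.        ,   0.        ,   1.        ]]), 'k1': -0.10720863196638482, 'R': array([[ 0.68337266, -0.73004326, -0.00621694],
       [-0.48988982, -0.45222486, -0.74531915],
       [ 0.54130377,  0.51237635, -0.66667887]]), 't': array([-349.15352469,  366.53443958,  855.54827277])}
top {'in
[... 153 characters left out ...]
        ]]), 'k1': -0.18053333200455046, 'R': array([[-0.01209139, -0.99947688, -0.02999608],
       [-0.99802517,  0.01391221, -0.06125531],
       [ 0.06164058,  0.02919619, -0.9976713 ]]), 't': array([  51.76427762,  539.33333301, 1113.46581693])}
wrist {'intrinsics': array([[316.04142741,   0.        , 282.13662675],
       [  0.        , 316.04142741, 208.22327086],
       [  0.        ,   0.        ,   1.        ]]), 'k1': -0.03996477750965593, 'R': array([[ 4.51957946e-01,  8.92038925e-01, -7.55524557e-04],
       [ 8.60959847e-01, -4.35989575e-01,  2.62032882e-01],
       [ 2.33414129e-01, -1.19078319e-01, -9.65058650e-01]]), 't': array([-526.04981089,  -34.26867253,  378.94617864])}
```

View pics/scene0.png

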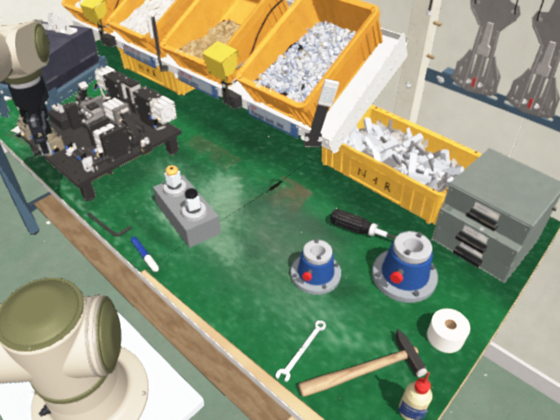

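View pics/top0.png

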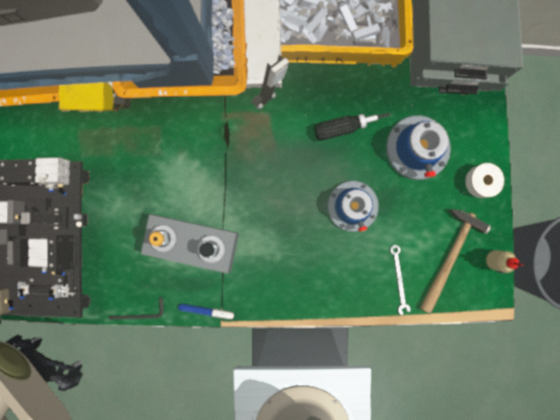

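View pics/wrist0.png

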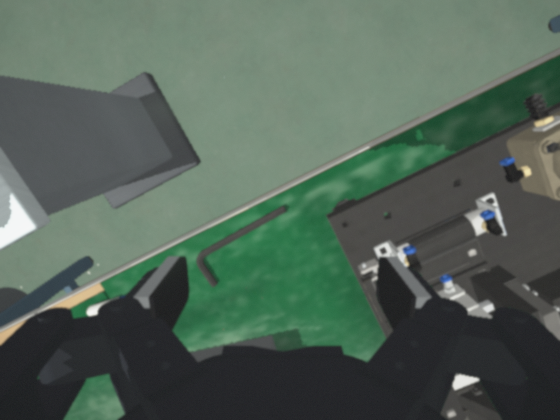

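The scene view has the black-nut holder at about (190,200) and the brass one at (173,178) in the rack. The smaller stand is at about (318,262). In the top view the black nut is at (209,248), the brass nut at (157,239), and the small stand at (354,206) with its red screw at (364,228). The wrist view shows only the near edge of the work surface and the black fixture.

```bash
cat > h.py <<'E'
import numpy as np, cv2
def load(f):
    z=np.load(f); return {k:z[k] for k in z.files}
def ray(c,u,v):
    K=c["K"]; D=np.array([float(c["k1"]),0,0,0])
    p=cv2.undistortPoints(np.array([[[u,v]]],float),K,D)[0,0]
    return np.array([p[0],p[1],1.])
def at_z(c,u,v,z):
    d=c["R"].T@ray(c,u,v); o=-c["R"].T@c["t"]; return o+d*(z-o[2])/d[2]
def by_depth(c,u,v):
    return c["R"].T@(ray(c,u,v)*c["d"][int(round(v)),int(round(u))]-c["t"])
def cloud(c):
    H,W=c["d"].shape; uu,vv=np.meshgrid(np.arange(W),np.arange(H))
    p=cv2.undistortPoints(np.stack([uu,vv],-1).reshape(-1,1,2).astype(float),c["K"],np.array([float(c["k1"]),0,0,0]))[:,0]
    P=np.c_[p,np.ones(len(p))]*c["d"].reshape(-1,1)
    return ((P-c["t"])@c["R"]).reshape(H,W,3)
def proj(c,X):
    q,_=cv2.projectPoints(np.array(X,float).reshape(-1,3),cv2.Rodrigues(c["R"])[0],c["t"],c["K"],np.array([float(c["k1"]),0,0,0])); return q[:,0]
def crop(c,u0,v0,u1,v1,s,f):
    cv2.imwrite(f,cv2.resize(c["im"][v0:v1,u0:u1,::-1],None,fx=s,fy=s,interpolation=cv2.INTER_CUBIC))
E
python3 - <<'E'
from h import *
c=load("pics/top0.npz")
crop(c,130,205,250,280,6,"pics/c1.png"); crop(c,320,170,390,240,8,"pics/c2.png")
P=cloud(c)
for n,(u,v) in dict(black=(209,248),brass=(157,239),rackmid=(183,244),stand=(354,206)).items(): print(n,by_depth(c,u,v).round(1))
s=load("pics/scene0.npz"); crop(s,280,225,360,300,8,"pics/c3.png"); crop(s,145,155,225,245,6,"pics/c4.png")
E
```

```text
black [437.  190.9 130. ]
brass [456.3 299.6 134.5]
rackmid [444.  261.   62.2]
stand [ 523.8 -118.3   45.6]
```

View pics/c1.png

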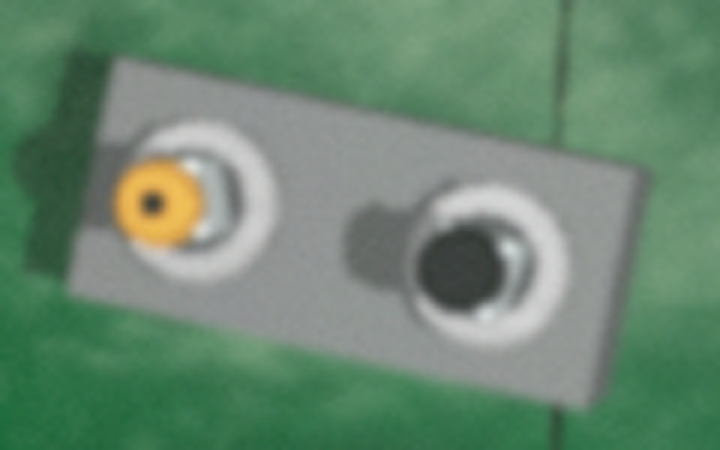

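View pics/c2.png

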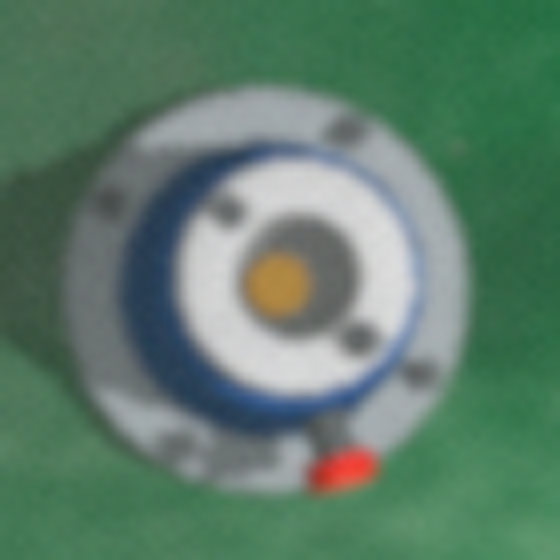

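View pics/c3.png

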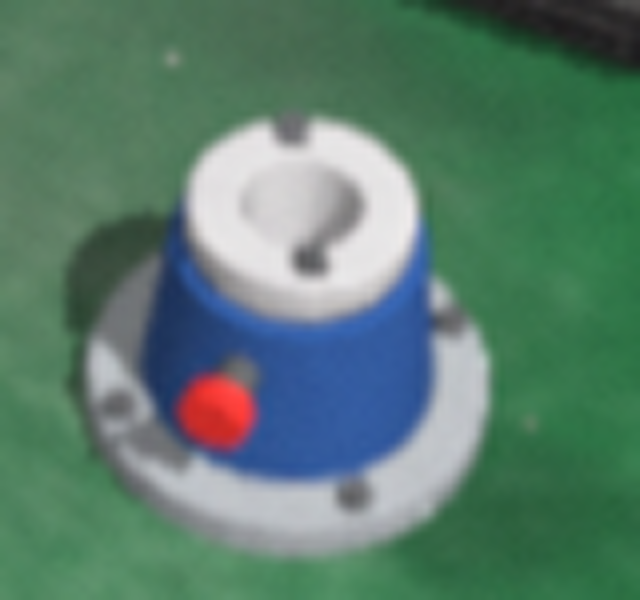

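View pics/c4.png

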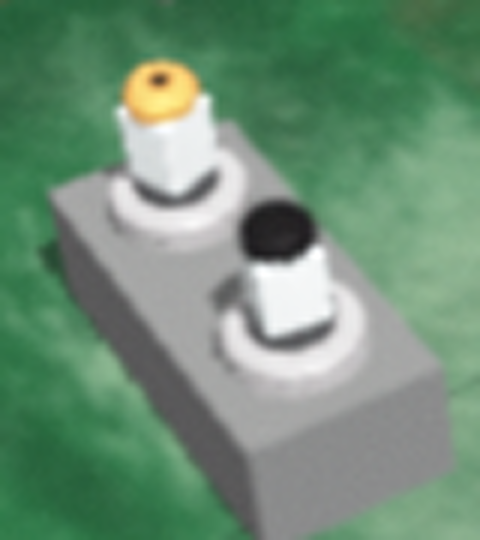

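Dogs are clearly visible: top crop at (227,209) and (358,338). Now I'll compute the poses.

```bash
cat > m.py <<'E'
from h import *
from scipy.optimize import least_squares
def circ(P):
    f=lambda p:np.hypot(P[:,0]-p[0],P[:,1]-p[1])-p[2]
    r=least_squares(f,[*P.mean(0)[:2],30],loss="soft_l1"); return r.x, np.std(f(r.x))
def up(x,u0,s): return (x+.5)/s-.5+u0
E
python3 - <<'E'
from m import *
c=load("pics/top0.npz")
# nose circle points read from crop c2 (s=8, off 320,170)
face=[(298,155),(215,190),(177,280),(200,350),(245,385),(300,396),(385,350),(418,280),(400,210),(350,168)]
P=np.array([at_z(c,up(x,320,8),up(y,170,8),85) for x,y in face]); print("face",circ(P))
bore=[(302,213),(243,275),(300,337),(358,275)]
print("bore",circ(np.array([at_z(c,up(x,320,8),up(y,170,8),85) for x,y in bore])))
d=[at_z(c,up(x,320,8),up(y,170,8),91) for x,y in [(227,209),(358,338)]]
print("dogs",d,(d[0]+d[1])/2,np.linalg.norm(d[0]-d[1]),np.arctan2(*(d[0]-d[1])[1::-1]))
base=[(270,87),(65,290),(270,492),(470,290),(125,145),(410,145),(130,430)]
print("base",circ(np.array([at_z(c,up(x,320,8),up(y,170,8),10) for x,y in base])))
print("screw",at_z(c,up(345,320,8),up(472,170,8),40))
# rack top corners c1 s=6 off 130,205
cor=np.array([at_z(c,up(x,130,6),up(y,205,6),60)[:2] for x,y in [(115,58),(640,167),(590,405),(70,290)]])
print("rack",cor,cor.mean(0)); 
e=cor[0]-cor[1]+cor[3]-cor[2]; print("rack y dir ang",np.arctan2(e[1],e[0])-np.pi/2)
yv=e/np.linalg.norm(e); print("hole",cor.mean(0)-55*yv)
fl=[(490,183),(570,265),(490,348),(545,205),(545,325)]
print("flange",circ(np.array([at_z(c,up(x,130,6),up(y,205,6),74) for x,y in fl])))
print("nut",at_z(c,up(460,130,6),up(268,205,6),130))
# scene cam
s=load("pics/scene0.npz")
d=[at_z(s,up(x,280,8),up(y,225,8),91) for x,y in [(291,126),(311,258)]]
print("dogs scene",d,(d[0]+d[1])/2,np.linalg.norm(d[0]-d[1]),np.arctan2(*(d[0]-d[1])[1::-1]))
print("nut sc",at_z(s,up(280,145,6),up(225,155,6),130))
sf=[(303,112),(186,205),(302,305),(419,215)]
print("face sc",circ(np.array([at_z(s,up(x,280,8),up(y,225,8),85) for x,y in sf])))
print("screw sc",at_z(s,up(216,280,8),up(410,225,8),40))
E
```

```text
face (array([ 526.06093517, -119.51616424,   32.33705372]), np.float64(0.5809473597648382))
bore (array([ 526.1907498 , -120.46136673,   16.04748134]), np.float64(0.5825334236759434))
dogs [array([ 543.73629575, -100.42033839,   91.        ]), array([ 508.85239759, -134.72255473,   91.        ])] [ 526.29434667 -117.57144656   91.        ] 48.923699744563116 0.7769908677197209
base (array([ 526.56698647, -120.62833103,   58.04885898]), np.float64(0.44080959621985766))
screw [ 473.42949033 -137.4196926    40.        ]
rack [[510.66850291 339.74558812]
 [468.51731692 142.46736197]
 [381.61538391 161.74379369]
 [424.29849055 357.34640415]] [446.27492357 250.32578698]
rack y dir ang -0.21266376577176738
hole [434.66638144 196.56481834]
flange (array([433.46445444, 196.38368665,  29.89813552]), np.float64(0.1048941202987874))
nut [434.50489542 196.64403627 130.        ]
dogs scene [array([ 541.99179619, -103.93976458,   91.        ]), array([ 507.50584544, -139.02147734,   91.        ])] [ 524.74882081 -121.48062096   91.        ] 49.19357040397528 0.7939617319948338
nut sc [433.29868601 191.43745269 130.        ]
face sc (array([ 525.67131448, -121.74443375,   33.91029179]), np.float64(2.0122772936515245))
screw sc [ 483.53952104 -128.70081529   40.        ]
```

```bash
cat >> m.py <<'E'
from scipy.spatial.transform import Rotation as Ro
def st():
    from rig import sensors
    s=sensors.sense(); w,x,y,z=s["ee_rot"]; return s,Ro.from_quat([x,y,z,w])
def plan(tgt,yaw=None):
    """tool-frame shift to tgt; yaw = wanted world angle of tool y (mod pi), tool down"""
    s,R=st(); M=R.as_matrix()
    print("t %.2f"%s["time_s"],"pos",s["eef_pos"].round(1),"tooly ang %.3f"%np.arctan2(M[1,1],M[0,1]),"tilt",M[:2,2].round(4),"F",s["force"].round(1),"T",s["wrist_torque"].round(2),"grip",(s["grip_width"]*85.4).round(1),"j",s["joints"].round(2))
    if tgt is not None: print("shift",(M.T@(np.array(tgt)-s["eef_pos"])).round(1))
    if yaw is not None:
        a=np.arctan2(M[1,1],M[0,1]); d=(yaw-a+np.pi/2)%np.pi-np.pi/2; print("rot z (tool) %.3f"%(-d))
E
python3 -c "
from m import *
plan([434,196.5,208],0.785)
c=load('pics/wrist0.npz'); s,R=st(); print(R.as_matrix().T@(-c['R'].T@c['t']-s['eef_pos']), R.as_matrix().T@c['R'][2])"
```

```text
Traceback (most recent call last):
  File "m.py", line 14, in plan
    print("t %.2f"%s["time_s"],"pos",s["eef_pos"].round(1),"tooly ang %.3f"%np.arctan2(M[1,1],M[0,1]),"tilt",M[:2,2].round(4),"F",s["force"].round(1),"T",s["wrist_torque"].round(2),"grip",(s["grip_width"]*85.4).round(1),"j",s["joints"].round(2))
                                                                                                                                                                                            ^^^^^^^^^^^^^^^^^^^^^^^^^^^^
AttributeError: 'float' object has no attribute 'round'
```

```bash
sed -i 's/(s\["grip_width"\]\*85.4).round(1)/round(float(s["grip_width"])*85.4,1)/' m.py
python3 -c "
from m import *
plan([434,196.5,208],0.785)
c=load('pics/wrist0.npz'); s,R=st(); print(R.as_matrix().T@(-c['R'].T@c['t']-s['eef_pos']), R.as_matrix().T@c['R'][2])"
```

```text
t 0.15 pos [237.5 468.  208.3] tooly ang 1.101 tilt [-0.0006 -0.0007] F [-0.1 -0.5  0.5] T [ 0.01 -0.06 -0.  ] grip 85.0 j [ 0.88  0.31  1.5   0.    1.33 -0.22]
shift [-298.1 -153.1    0.4]
rot z (tool) 0.316
[  66.65896149    1.32555883 -165.98190089] [-2.62261614e-01  3.69153566e-04  9.64996741e-01]
```

```bash
python3 -m creep '[{"grip":85,"linear":[-20,-10,0],"rot":[0,0,0]},{"grip":85,"linear":[-35,-18,0],"rot":[0,0,0]},{"grip":85,"linear":[-35,-18,0],"rot":[0,0,0]},{"grip":85,"linear":[-35,-18,0],"rot":[0,0,0]},{"grip":85,"linear":[-35,-18,0],"rot":[0,0,0]},{"grip":85,"linear":[-35,-18,0],"rot":[0,0,0]},{"grip":85,"linear":[-35,-18,0],"rot":[0,0,0]},{"grip":85,"linear":[-20,-10,0],"rot":[0,0,0]},{"grip":85,"linear":[0,0,0],"rot":[0,0,0]}]'
cat > snap.py <<'E'
import sys
from m import *
from rig import imaging
def snap(n,tag):
    p=imaging.camera_params(n); im,d=imaging.capture(n)
    np.savez(f"pics/{tag}.npz",im=im,d=d,R=p["R"],t=p["t"],K=p["intrinsics"],k1=p["k1"]); cv2.imwrite(f"pics/{tag}.png",im[:,:,::-1])
if __name__=="__main__":
    snap(sys.argv[1],sys.argv[2]); plan([434,196.5,208],0.785)
E
python3 snap.py wrist w1
```

```text
time_s: 0.9
eef_pos: [404.7, 237.8, 208.5]
ee_rot: [0.0, 0.235, 0.972, -0.0]
force: [-0.0, 0.4, -0.2]
grip_width: 0.997
t 0.95 pos [403.5 239.3 208.4] tooly ang 1.098 tilt [-0.0005 -0.0002] F [-0.5  0.2 -0.4] T [ 0.   -0.05 -0.02] grip 84.9 j [ 0.28  0.19  1.66 -0.    1.29 -0.81]
shift [-46.6 -24.2   0.4]
rot z (tool) 0.313
```

View pics/w1.png

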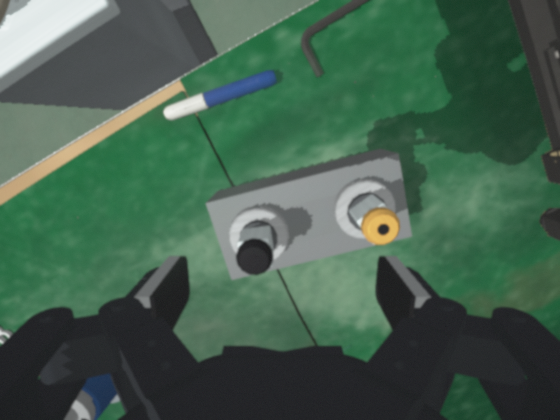

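The wrist view shows the black-nut holder at (255,245) with its square body at (257,232), and the brass one at (375,215).

```bash
python3 -c "
from h import *
c=load('pics/w1.npz'); crop(c,220,195,300,280,8,'pics/c5.png')"
```

```text
(no output)
```

View pics/c5.png

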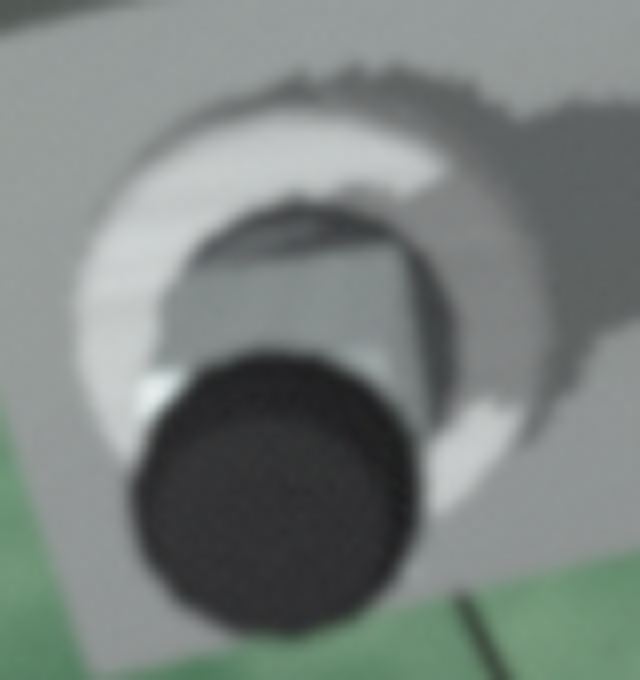

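```bash
python3 -c "
from m import *
c=load('pics/w1.npz')
a,b=[at_z(c,up(x,220,8),up(y,195,8),80) for x,y in [(182,267),(400,240)]]
print(a,b,np.linalg.norm(a-b),np.arctan2(*(b-a)[1::-1]))
f=[(300,105),(75,305),(130,170),(420,140),(550,330),(500,460)]
print(circ(np.array([at_z(c,up(x,220,8),up(y,195,8),74) for x,y in f])))
n=[(133,500),(418,500),(275,637),(200,610),(370,610)]
print(circ(np.array([at_z(c,up(x,220,8),up(y,195,8),130) for x,y in n])))
plan([434,196.5,208],np.arctan2(*(b-a)[1::-1]))
"
```

```text
[417.35316055 188.86777319  80.        ] [426.4741109  214.35004018  80.        ] 27.065433048799797 1.22707158994692
(array([433.84934956, 197.10413128,  29.91545108]), np.float64(0.5006124511173221))
(array([433.01140744, 198.55522452,  14.95895984]), np.float64(0.22810701125353422))
t 0.95 pos [403.5 239.3 208.4] tooly ang 1.098 tilt [-0.0005 -0.0002] F [-0.5  0.2 -0.4] T [ 0.   -0.05 -0.02] grip 84.9 j [ 0.28  0.19  1.66 -0.    1.29 -0.81]
shift [-46.6 -24.2   0.4]
rot z (tool) -0.130
```

```bash
python3 -m creep '[{"grip":85,"linear":[-23,-12,0],"rot":[0,0,-0.065]},{"grip":85,"linear":[-22,-14,0],"rot":[0,0,-0.065]},{"grip":85,"linear":[0,0,0],"rot":[0,0,0]},{"grip":85,"linear":[0,0,0],"rot":[0,0,0]}]'
python3 -c "
from m import *
plan([433.8,197,82],1.227)"
```

```text
time_s: 1.28
eef_pos: [432.2, 198.3, 208.5]
ee_rot: [-0.0, 0.17, 0.985, 0.0]
force: [-0.5, 0.8, 0.2]
grip_width: 0.999
t 1.28 pos [432.2 198.3 208.5] tooly ang 1.230 tilt [-0.0007  0.0001] F [-0.5  0.8  0.2] T [ 0.04  0.04 -0.05] grip 85.3 j [ 0.18  0.2   1.64  0.    1.3  -1.05]
shift [ -2.   -0.7 126.5]
rot z (tool) 0.003
```

```bash
python3 -m creep '[{"grip":85,"linear":[-1.5,-0.7,20],"rot":[0,0,0]},{"grip":85,"linear":[0,0,25],"rot":[0,0,0]},{"grip":85,"linear":[0,0,25],"rot":[0,0,0]},{"grip":85,"linear":[0,0,20],"rot":[0,0,0]},{"grip":85,"linear":[0,0,16],"rot":[0,0,0]},{"grip":85,"linear":[0,0,12],"rot":[0,0,0]},{"grip":85,"linear":[0,0,8],"rot":[0,0,0]},{"grip":85,"linear":[0,0,0],"rot":[0,0,0]},{"grip":85,"linear":[0,0,0],"rot":[0,0,0]}]' 40
python3 snap.py wrist w2
```

```text
time_s: 2.03
eef_pos: [433.4, 197.7, 83.0]
ee_rot: [-0.0, 0.169, 0.986, 0.0]
force: [0.9, 0.0, -0.1]
grip_width: 0.995
t 2.08 pos [433.7 197.6  83.4] tooly ang 1.231 tilt [0.001  0.0003] F [-0.4  0.8 -0.4] T [-0.    0.01 -0.04] grip 85.0 j [ 0.18  0.35  1.8   0.    0.99 -1.05]
shift [  -0.7   -0.9 -124.6]
rot z (tool) 0.446
```

View pics/w2.png

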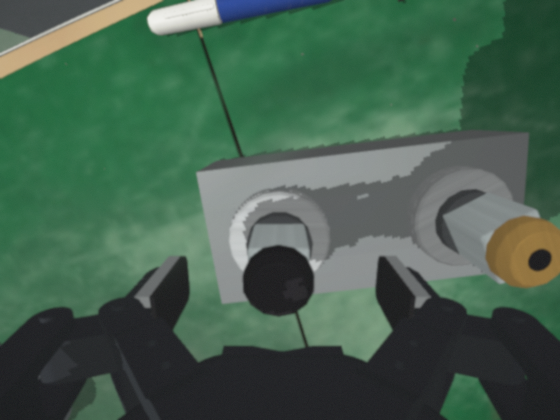

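The black-nut holder is centred between the pads, at (280,270) against fingers at 165 and 400, with its body square to the jaws. Closing.

```bash
python3 -m creep '[{"grip":50,"linear":[0,0,0],"rot":[0,0,0]},{"grip":30,"linear":[0,0,0],"rot":[0,0,0]},{"grip":20,"linear":[0,0,0],"rot":[0,0,0]},{"grip":20,"linear":[0,0,0],"rot":[0,0,0]},{"grip":20,"linear":[0,0,0],"rot":[0,0,0]},{"grip":20,"linear":[0,0,0],"rot":[0,0,0]}]' 60
python3 -c "
from m import *
plan([433.8,197,200],1.227)"
```

```text
time_s: 2.58
eef_pos: [433.9, 196.8, 83.3]
ee_rot: [0.0, 0.169, 0.986, -0.0]
force: [-1.3, -1.4, 4.9]
grip_width: 0.34
t 2.58 pos [433.9 196.8  83.3] tooly ang 1.231 tilt [ 0.0008 -0.0002] F [-1.3 -1.4  4.9] T [-0.24  0.22  0.  ] grip 29.0 j [ 0.18  0.35  1.8  -0.    0.99 -1.05]
shift [ 1.000e-01  1.000e-01 -1.167e+02]
rot z (tool) 0.004
```

```bash
python3 -m creep '[{"grip":20,"linear":[0,0,-8],"rot":[0,0,0]},{"grip":20,"linear":[0,0,-12],"rot":[0,0,0]},{"grip":20,"linear":[0,0,-18],"rot":[0,0,0]},{"grip":20,"linear":[0,0,-22],"rot":[0,0,0]},{"grip":20,"linear":[0,0,-24],"rot":[0,0,0]},{"grip":20,"linear":[0,0,-20],"rot":[0,0,0]},{"grip":20,"linear":[0,0,-16],"rot":[0,0,0]},{"grip":20,"linear":[0,0,-10],"rot":[0,0,0]},{"grip":20,"linear":[0,0,0],"rot":[0,0,0]}]'
python3 snap.py scene s1; python3 -c "
from snap import *
snap('wrist','w3')
c=load('pics/s1.npz')
p=proj(c,[434,197,190])[0]; print(p); u,v=p.astype(int); crop(c,u-45,v-45,u+45,v+45,7,'pics/c6.png')"
```

```text
time_s: 3.33
eef_pos: [434.2, 197.2, 214.4]
ee_rot: [0.001, 0.169, 0.986, 0.001]
force: [0.5, -0.1, -3.5]
grip_width: 0.342
t 3.38 pos [433.7 197.  212.9] tooly ang 1.231 tilt [0.0007 0.0002] F [ 0.7  0.3 -4.2] T [0.05 0.1  0.02] grip 29.1 j [ 0.18  0.2   1.63  0.    1.31 -1.05]
shift [-0.5 -0.4  4.9]
rot z (tool) 0.446
[186.79263092 170.99251069]
```

View pics/c6.png

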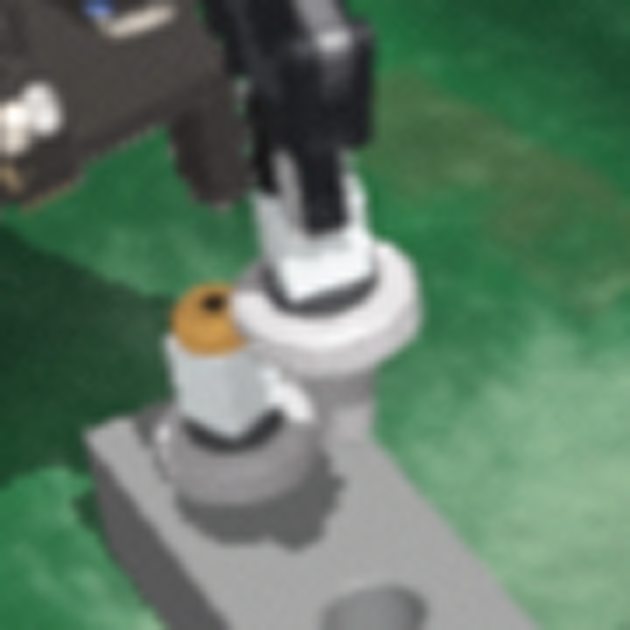

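View pics/w3.png

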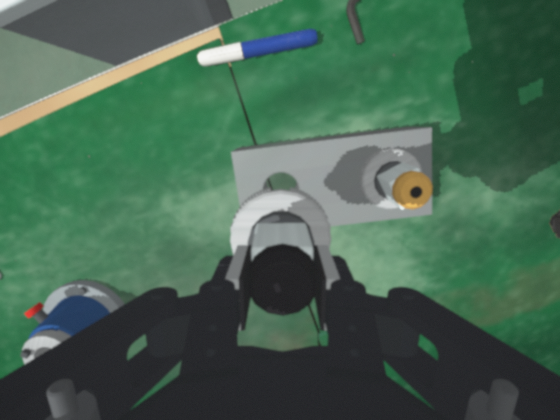

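The wrist view shows the black-nut holder lifted and the left rack hole empty at (283,183). The scene crop shows no notch on the near side of its rim. I'll turn the jaw axis to 0.785 so it faces the scene camera and look for a slot.

```bash
python3 -m creep '[{"grip":20,"linear":[0,0,0],"rot":[0,0,0.08]},{"grip":20,"linear":[0,0,0],"rot":[0,0,0.12]},{"grip":20,"linear":[0,0,0],"rot":[0,0,0.12]},{"grip":20,"linear":[0,0,0],"rot":[0,0,0.08]},{"grip":20,"linear":[0,0,0],"rot":[0,0,0.045]}]'
python3 -c "
from m import *
plan([526.2,-120.2,213],0.785)"
```

```text
time_s: 3.85
eef_pos: [433.0, 196.9, 211.2]
ee_rot: [-0.001, 0.384, 0.923, -0.001]
force: [0.2, 0.4, -3.7]
grip_width: 0.339
t 3.85 pos [433.  196.9 211.2] tooly ang 0.782 tilt [-0.0029 -0.0005] F [ 0.2  0.4 -3.7] T [ 0.05  0.01 -0.  ] grip 29.0 j [ 0.18  0.2   1.63  0.    1.31 -0.6 ]
shift [-290.7 -157.2   -1.9]
rot z (tool) -0.003
```

```bash
python3 -m creep '[{"grip":20,"linear":[-17,-9,0],"rot":[0,0,0]},{"grip":20,"linear":[-30,-17,0],"rot":[0,0,0]},{"grip":20,"linear":[-34,-18.5,0],"rot":[0,0,0]},{"grip":20,"linear":[-34,-18.5,0],"rot":[0,0,0]},{"grip":20,"linear":[-34,-18.5,0],"rot":[0,0,0]},{"grip":20,"linear":[-34,-18.5,0],"rot":[0,0,0]},{"grip":20,"linear":[-34,-18.5,0],"rot":[0,0,0]},{"grip":20,"linear":[-30,-17,0],"rot":[0,0,0]},{"grip":20,"linear":[-26,-13,0],"rot":[0,0,0]},{"grip":20,"linear":[-14,-7,0],"rot":[0,0,0]},{"grip":20,"linear":[0,0,0],"rot":[0,0,0]},{"grip":20,"linear":[0,0,0],"rot":[0,0,0]}]'
python3 -c "
from snap import *
snap('scene','s2')
plan([526.2,-120.2,213],0.785)
c=load('pics/s2.npz')
p=proj(c,[526,-120,170])[0]; print(p); u,v=p.astype(int); crop(c,u-45,v-45,u+45,v+45,7,'pics/c7.png')"
```

```text
time_s: 4.85
eef_pos: [526.3, -115.6, 211.4]
ee_rot: [-0.001, 0.383, 0.924, 0.0]
force: [0.4, 0.8, -3.7]
grip_width: 0.345
t 4.90 pos [ 526.3 -114.8  211.8] tooly ang 0.786 tilt [-0.0017  0.0013] F [-0.3  0.4 -2.7] T [0.09 0.05 0.  ] grip 29.3 j [-0.43  0.34  1.45  0.    1.35 -1.22]
shift [-3.7 -3.9 -1.2]
rot z (tool) 0.001
[319.2182069  221.86691618]
```

View pics/c7.png

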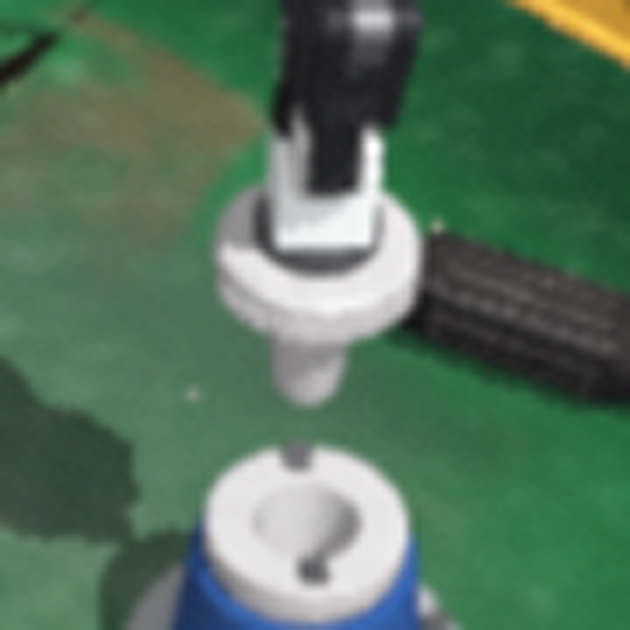

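```bash
python3 -c "
from h import *
c=load('pics/s2.npz'); u,v=319,215
g=cv2.cvtColor(c['im'],cv2.COLOR_RGB2GRAY)[v-20:v+25,u-22:u+22].astype(float)
g=np.clip((g-90)/(255-90),0,1)**2*255
cv2.imwrite('pics/c8.png',cv2.resize(g.astype(np.uint8),None,fx=13,fy=13,interpolation=cv2.INTER_CUBIC))"
```

```text
(no output)
```

View pics/c8.png

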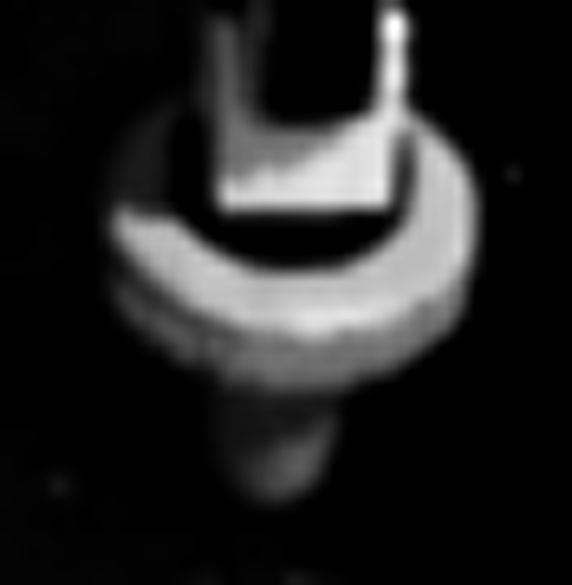

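There is no notch on the camera-facing side, around (290,360), so the slots should be on the faces the jaws don't hold. Turning a quarter turn to check.

```bash
python3 -m creep '[{"grip":20,"linear":[-1,-1,0],"rot":[0,0,0.08]},{"grip":20,"linear":[0,0,0],"rot":[0,0,0.12]},{"grip":20,"linear":[0,0,0],"rot":[0,0,0.12]},{"grip":20,"linear":[0,0,0],"rot":[0,0,0.12]},{"grip":20,"linear":[0,0,0],"rot":[0,0,0.12]},{"grip":20,"linear":[0,0,0],"rot":[0,0,0.12]},{"grip":20,"linear":[0,0,0],"rot":[0,0,0.12]},{"grip":20,"linear":[0,0,0],"rot":[0,0,0.12]},{"grip":20,"linear":[0,0,0],"rot":[0,0,0.12]},{"grip":20,"linear":[0,0,0],"rot":[0,0,0.12]},{"grip":20,"linear":[0,0,0],"rot":[0,0,0.12]},{"grip":20,"linear":[0,0,0],"rot":[0,0,0.12]}]'
python3 -m creep '[{"grip":20,"linear":[0,0,0],"rot":[0,0,0.12]},{"grip":20,"linear":[0,0,0],"rot":[0,0,0.051]},{"grip":20,"linear":[0,0,0],"rot":[0,0,0]},{"grip":20,"linear":[0,0,0],"rot":[0,0,0]},{"grip":20,"linear":[0,0,0],"rot":[0,0,0]}]'
python3 -c "
from snap import *
snap('scene','s3');snap('wrist','w4');snap('top','t4')
plan([526.2,-120.2,213],0.785+np.pi/2)
c=load('pics/s3.npz')
p=proj(c,[526,-120,170])[0]; u,v=p.astype(int); crop(c,u-45,v-45,u+45,v+45,7,'pics/c9.png')
u,v=319,215
g=cv2.cvtColor(c['im'],cv2.COLOR_RGB2GRAY)[v-20:v+25,u-22:u+22].astype(float)
g=np.clip((g-90)/(255-90),0,1)**2*255
cv2.imwrite('pics/c10.png',cv2.resize(g.astype(np.uint8),None,fx=13,fy=13,interpolation=cv2.INTER_CUBIC))"
```

```text
time_s: 5.9
eef_pos: [526.5, -115.5, 212.6]
ee_rot: [-0.0, 0.889, 0.459, -0.0]
force: [0.6, -0.4, -4.2]
grip_width: 0.338
time_s: 6.32
eef_pos: [526.7, -116.4, 212.6]
ee_rot: [-0.0, 0.923, 0.384, -0.0]
force: [0.2, 0.1, -3.2]
grip_width: 0.342
t 6.47 pos [ 526.7 -117.   212.7] tooly ang -0.784 tilt [-0.0001  0.    ] F [-0.1  0.4 -3.6] T [ 0.02 -0.01  0.05] grip 28.9 j [-0.44  0.34  1.45  0.    1.35  0.35]
shift [-2.7  1.9 -0.3]
rot z (tool) 0.002
```

View pics/c9.png

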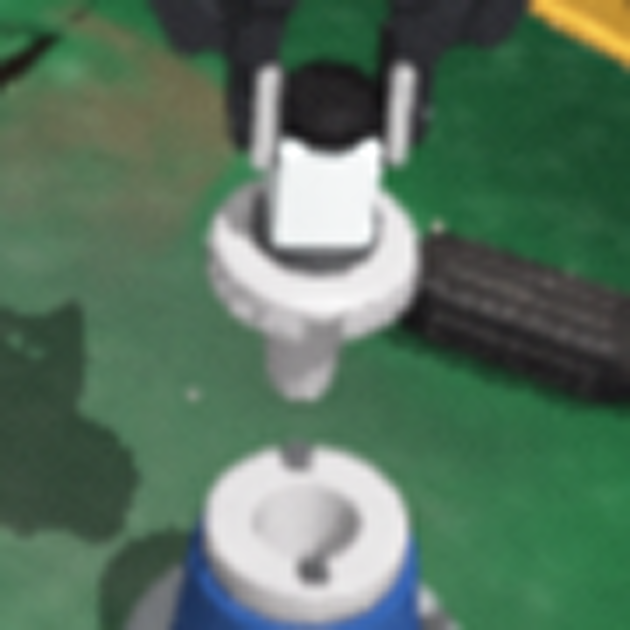

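View pics/c10.png

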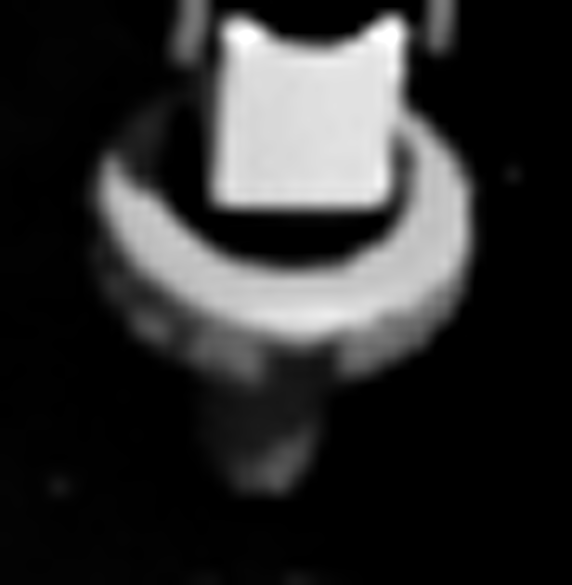

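View pics/w4.png

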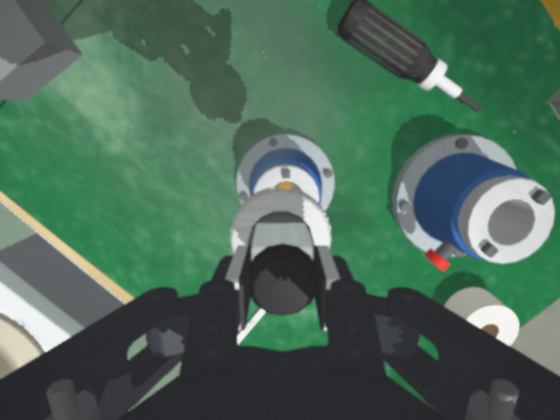

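The slot now shows as a dark notch at (300,360), facing the camera and in line with the dogs at (297,455) and (313,570) in the scene crop. Next I'll refine the lateral alignment with model overlays.

```bash
cat > ov.py <<'E'
from m import *
def ov(c,circs,pts,u0,v0,u1,v1,s,f):
    im=cv2.resize(c["im"][v0:v1,u0:u1,::-1],None,fx=s,fy=s,interpolation=cv2.INTER_CUBIC)
    for (x,y,z,r),col in circs:
        th=np.linspace(0,2*np.pi,120); q=proj(c,np.c_[x+r*np.cos(th),y+r*np.sin(th),0*th+z])
        cv2.polylines(im,[np.round(((q-[u0,v0]+.5)*s-.5)).astype(int)],True,col,1)
    for p,col in pts:
        q=((proj(c,p)[0]-[u0,v0]+.5)*s-.5).astype(int); cv2.circle(im,tuple(map(int,q)),3,col,-1)
    cv2.imwrite(f,im)
E
python3 - <<'E'
from ov import *
X,Y=526.2,-120.2
R=(0,0,255);G=(0,200,0)
d=[([X+s*24*np.cos(.785),Y+s*24*np.sin(.785),91],(0,255,255)) for s in (1,-1)]
ov(load("pics/top0.npz"),[((X,Y,85,32),R),((X,Y,85,17),R),((X,Y,0,58),G)],d,318,168,390,240,8,"pics/o1.png")
tx,ty,tz=526.7,-117.0,212.7-23.3
ov(load("pics/s3.npz"),[((X,Y,85,32),R),((X,Y,85,17),R),((tx,ty,tz+14,30),G),((tx,ty,tz,30),G),((tx,ty,tz-46,9.5),G)],d,275,170,360,270,6,"pics/o2.png")
E
```

```text
(no output)
```

View pics/o1.png

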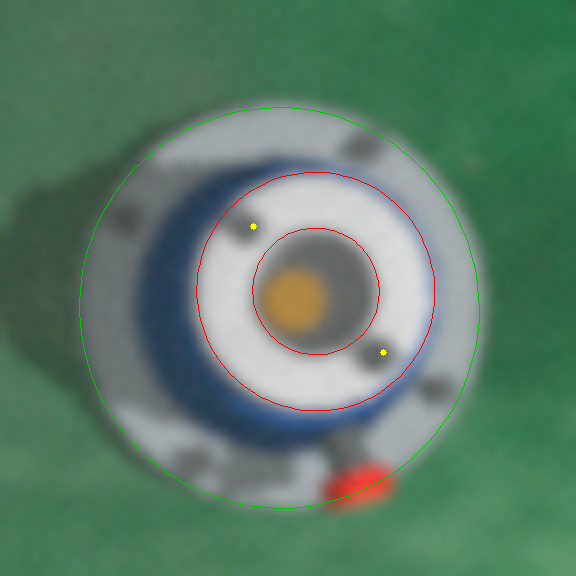

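View pics/o2.png

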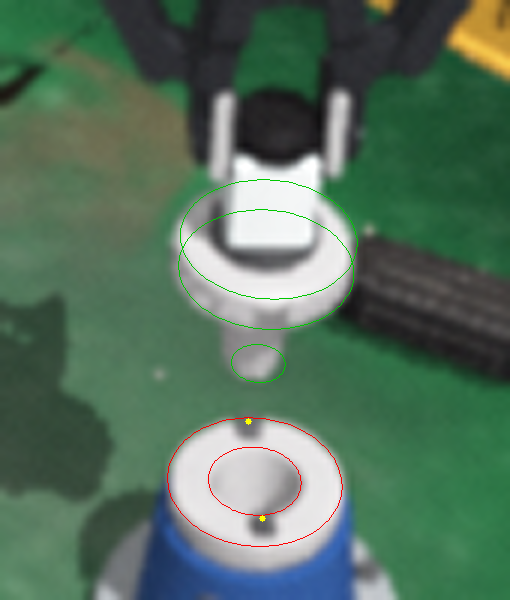

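```bash
python3 - <<'E'
from ov import *
c=load("pics/top0.npz"); s=8
def big(c,u0,v0,u1,v1): return cv2.resize(c["im"][v0:v1,u0:u1],None,fx=s,fy=s,interpolation=cv2.INTER_CUBIC)
def report(c,u0,v0,u1,v1,thr,z,lab):
    im=big(c,u0,v0,u1,v1); g=im.min(2)
    m=(g>thr).astype(np.uint8)
    cs,h=cv2.findContours(m,cv2.RETR_CCOMP,cv2.CHAIN_APPROX_NONE)
    for i,k in enumerate(cs):
        if cv2.contourArea(k)<1500: continue
        P=np.array([at_z(c,up(x,u0,s),up(y,v0,s),z) for x,y in k[::4,0]])
        print(lab,thr,"hole" if h[0,i,3]>=0 else "outer",*[np.round(q,2) for q in circ(P)])
for thr in (150,170,190): report(c,320,170,390,240,thr,85,"top")
c2=load("pics/scene0.npz")
for thr in (150,170,190): report(c2,280,225,360,300,thr,85,"scene")
# dogs dark blobs within face annulus
for c,z in((load("pics/top0.npz"),91),(c2,91)):
    H,W=c["d"].shape
    uu,vv=np.meshgrid(np.arange(300,400,.125),np.arange(160,310,.125)); pu=np.stack([uu,vv],-1).reshape(-1,1,2)
    g=cv2.remap(c["im"].min(2).astype(np.float32),uu.astype(np.float32),vv.astype(np.float32),cv2.INTER_CUBIC)
    p=cv2.undistortPoints(pu,c["K"],np.array([float(c["k1"]),0,0,0]))[:,0]
    D=np.c_[p,np.ones(len(p))]@c["R"]; o=-c["R"].T@c["t"]; P=o+D*((z-o[2])/D[:,2])[:,None]
    r=np.hypot(P[:,0]-526,P[:,1]+120); a=np.arctan2(P[:,1]+120,P[:,0]-526)
    ms=[]
    for a0 in (.785,.785-np.pi):
        m=(r>20)&(r<31)&(np.abs(a-a0)<.45)&(g.ravel()<150); w=150-g.ravel()[m]; q=(P[m]*w[:,None]).sum(0)/w.sum(); ms.append(q); print(m.sum(),q.round(2))
    print((ms[0]+ms[1])/2,np.arctan2(*(ms[0]-ms[1])[1::-1]))
E
```

```text
top 150 outer [ 487.96 -143.18    8.25] 1.81
top 150 outer [ 525.68 -120.16   31.28] 2.07
top 150 hole [ 524.85 -120.72   16.94] 3.18
top 150 outer [ 527.03 -127.02   34.96] 4.23
top 150 outer [ 531.08 -108.9    41.24] 4.04
top 170 outer [ 525.62 -120.19   29.08] 6.0
top 190 outer [ 520.68 -116.71   23.61] 5.11
top 190 outer [ 529.18 -124.01   24.06] 5.24
scene 150 outer [ 473.27 -162.37   47.63] 7.3
scene 150 outer [ 523.05 -124.36   34.01] 2.47
scene 150 hole [503.22 -69.21  68.32] 3.33
scene 170 outer [ 475.16 -160.97   47.06] 5.84
scene 170 outer [ 523.8  -124.08   32.82] 2.51
scene 170 hole [ 516.51 -111.7    26.32] 4.32
scene 190 outer [ 472.68 -157.04   41.23] 2.89
scene 190 outer [ 473.31 -145.07   57.88] 3.88
scene 190 outer [ 524.76 -123.47   31.48] 2.47
scene 190 hole [ 524.94 -129.5    14.46] 5.29
965 [543.83 -99.72  91.  ]
1034 [ 508.31 -135.25   91.  ]
[ 526.06798911 -117.4872584    90.99999918] 0.7855415411867172
1732 [ 544.9  -100.76   91.  ]
914 [ 507.44 -138.71   91.  ]
[ 526.1681763  -119.73518577   91.00000168] 0.7920551586898283
```

```bash
python3 -c "
from m import *
plan([526.1,-120,165],0.788+np.pi/2)"
```

```text
t 6.47 pos [ 526.7 -117.   212.7] tooly ang -0.784 tilt [-0.0001  0.    ] F [-0.1  0.4 -3.6] T [ 0.02 -0.01  0.05] grip 28.9 j [-0.44  0.34  1.45  0.    1.35  0.35]
shift [-2.6  1.7 47.7]
rot z (tool) -0.001
```

```bash
python3 -m creep '[{"grip":20,"linear":[-2.5,1.7,6],"rot":[0,0,0]},{"grip":20,"linear":[0,0,12],"rot":[0,0,0]},{"grip":20,"linear":[0,0,12],"rot":[0,0,0]},{"grip":20,"linear":[0,0,12],"rot":[0,0,0]},{"grip":20,"linear":[0,0,6],"rot":[0,0,0]},{"grip":20,"linear":[0,0,0],"rot":[0,0,0]},{"grip":20,"linear":[0,0,0],"rot":[0,0,0]},{"grip":20,"linear":[0,0,0],"rot":[0,0,0]},{"grip":20,"linear":[0,0,0],"rot":[0,0,0]}]'
python3 -c "
from snap import *
from ov import *
snap('scene','s4');snap('wrist','w5')
plan([526.1,-120,117],0.788+np.pi/2)
s,_=st(); tx,ty,tz=s['eef_pos']; tz-=23.3
R=(0,0,255);G=(0,200,0);X,Y=526.1,-120
ov(load('pics/s4.npz'),[((X,Y,85,32),R),((tx,ty,tz+14,30),G),((tx,ty,tz,30),G),((tx,ty,tz-46,9.5),G)],[],275,190,360,280,7,'pics/o3.png')
ov(load('pics/w5.npz'),[((X,Y,85,32),R),((tx,ty,tz+14,30),G),((tx,ty,tz,30),G)],[],220,140,350,260,6,'pics/o4.png')
"
```

```text
time_s: 7.22
eef_pos: [526.5, -120.4, 165.4]
ee_rot: [0.0, 0.924, 0.383, 0.0]
force: [1.1, 0.2, -3.8]
grip_width: 0.34
t 7.32 pos [ 526.4 -120.3  165.2] tooly ang -0.785 tilt [ 0.0008 -0.0004] F [-0.3  0.2 -3.3] T [-0.04  0.07 -0.01] grip 29.2 j [-0.44  0.38  1.52 -0.    1.24  0.34]
shift [-0.  -0.5 48.2]
rot z (tool) -0.002
```

View pics/o3.png

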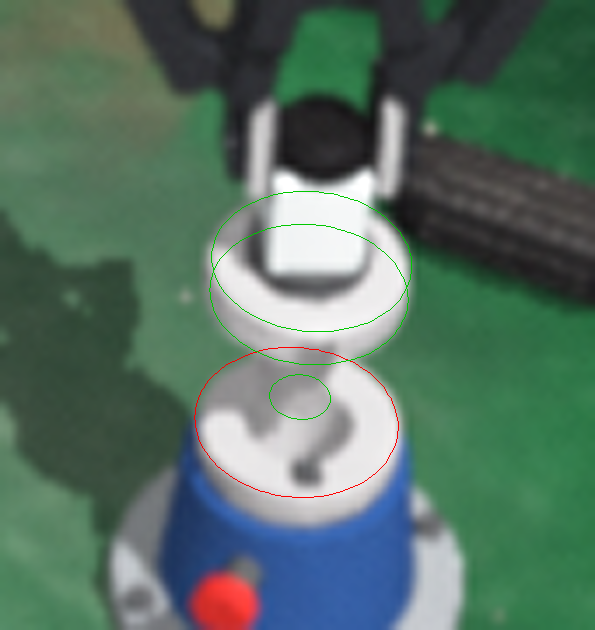

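View pics/o4.png

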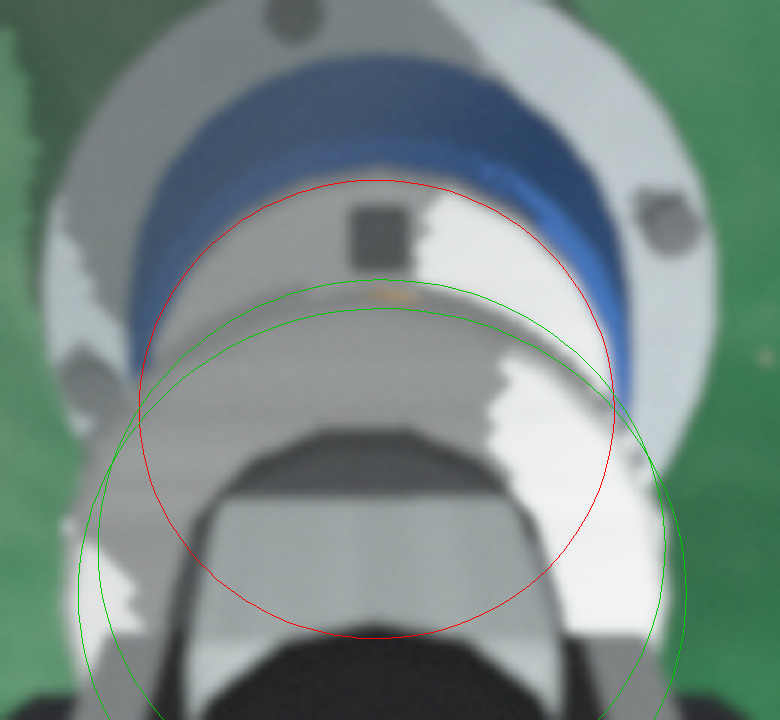

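The overlays from the wrist and scene views both put the stand about 1.3 mm further along tool +y than the holder. I'll correct that and lower the holder to just above the dogs.

```bash
python3 -m creep '[{"grip":20,"linear":[0,1.3,6],"rot":[0,0,0]},{"grip":20,"linear":[0,0,10],"rot":[0,0,0]},{"grip":20,"linear":[0,0,10],"rot":[0,0,0]},{"grip":20,"linear":[0,0,9],"rot":[0,0,0]},{"grip":20,"linear":[0,0,6],"rot":[0,0,0]},{"grip":20,"linear":[0,0,4],"rot":[0,0,0]},{"grip":20,"linear":[0,0,0],"rot":[0,0,0]},{"grip":20,"linear":[0,0,0],"rot":[0,0,0]},{"grip":20,"linear":[0,0,0],"rot":[0,0,0]}]'
python3 -c "
from snap import *
from ov import *
snap('scene','s5');snap('wrist','w6')
plan([527,-121,117],0.788+np.pi/2)
crop(load('pics/s5.npz'),275,200,360,290,7,'pics/c11.png')
crop(load('pics/w6.npz'),220,140,350,260,6,'pics/c12.png')
"
```

```text
time_s: 8.07
eef_pos: [527.4, -121.3, 120.1]
ee_rot: [0.0, 0.924, 0.383, 0.0]
force: [0.7, 0.3, -3.4]
grip_width: 0.346
t 8.17 pos [ 527.4 -121.2  120.1] tooly ang -0.785 tilt [ 0.0008 -0.0004] F [ 0.4 -0.2 -3.2] T [ 0.03  0.02 -0.02] grip 29.3 j [-0.44  0.43  1.57  0.    1.14  0.34]
shift [-0.1 -0.4  3.1]
rot z (tool) -0.002
```

View pics/c11.png

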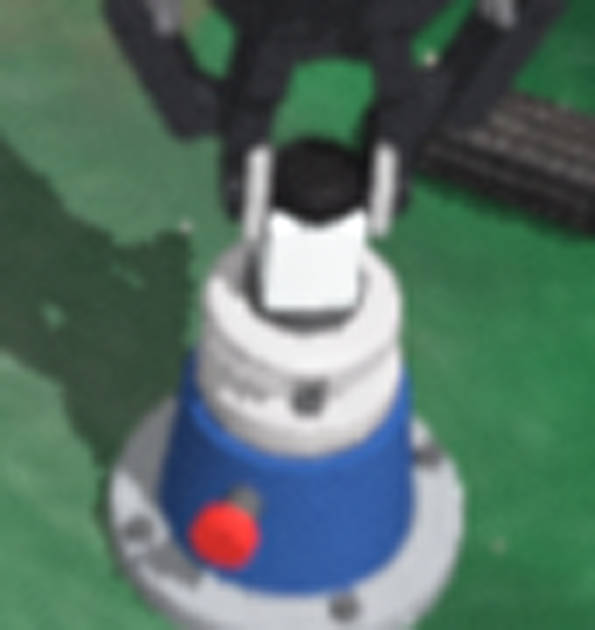

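View pics/c12.png

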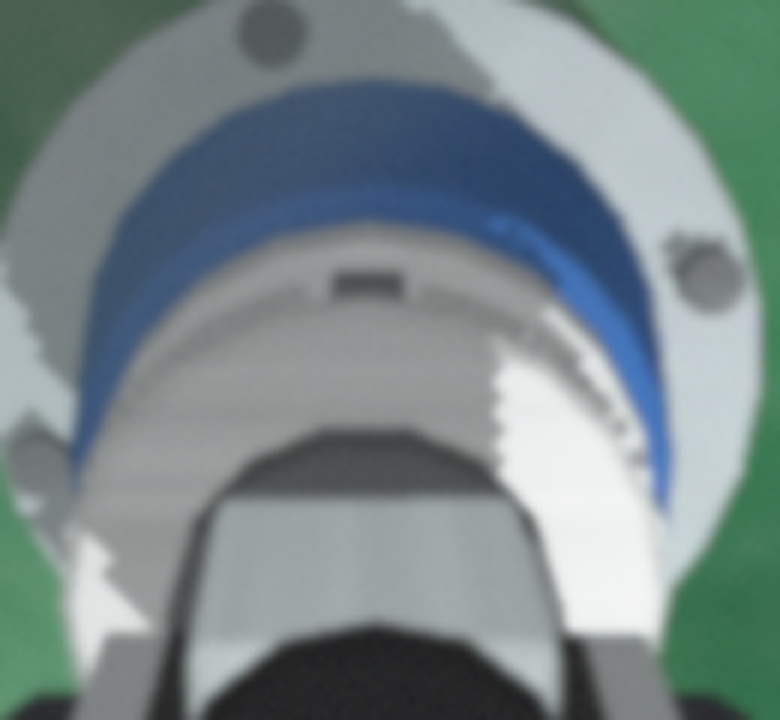

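The flange is concentric with the nose in both views, and the dog (368,285 in the wrist crop) sits under the slot. Now a slow, force-checked descent.

```bash
python3 -m creep '[{"grip":20,"linear":[0,0,1],"rot":[0,0,0]},{"grip":20,"linear":[0,0,1],"rot":[0,0,0]},{"grip":20,"linear":[0,0,1],"rot":[0,0,0]},{"grip":20,"linear":[0,0,1],"rot":[0,0,0]},{"grip":20,"linear":[0,0,1],"rot":[0,0,0]},{"grip":20,"linear":[0,0,0],"rot":[0,0,0]},{"grip":20,"linear":[0,0,0],"rot":[0,0,0]}]'
python3 -c "
from m import *
plan([527.4,-121.2,108.3],0.788+np.pi/2)"
python3 -m creep '[{"grip":20,"linear":[0,0,0.7],"rot":[0,0,0]},{"grip":20,"linear":[0,0,0.3],"rot":[0,0,0]},{"grip":20,"linear":[0,0,0],"rot":[0,0,0]}]'
python3 -c "
from m import *
plan([527.4,-121.2,108.3],0.788+np.pi/2)"
python3 -m creep '[{"grip":20,"linear":[0,0,0.7],"rot":[0,0,0]},{"grip":20,"linear":[0,0,0.3],"rot":[0,0,0]},{"grip":20,"linear":[0,0,0],"rot":[0,0,0]}]'
python3 -c "
from m import *
plan([527.4,-121.2,108.3],0.788+np.pi/2)"
```

```text
time_s: 8.75
eef_pos: [527.1, -121.1, 114.6]
ee_rot: [-0.0, 0.924, 0.383, -0.0]
force: [-0.1, -0.4, -3.2]
grip_width: 0.338
t 8.75 pos [ 527.1 -121.1  114.6] tooly ang -0.785 tilt [-0.0001  0.0001] F [-0.1 -0.4 -3.2] T [0.   0.02 0.03] grip 28.9 j [-0.44  0.44  1.58  0.    1.13  0.34]
shift [0.1 0.3 6.3]
rot z (tool) -0.002
time_s: 9.0
eef_pos: [527.1, -121.1, 113.6]
ee_rot: [-0.0, 0.924, 0.383, -0.0]
force: [0.3, -0.4, -4.5]
grip_width: 0.342
t 9.00 pos [ 527.1 -121.1  113.6] tooly ang -0.785 tilt [-0.0001  0.    ] F [ 0.3 -0.4 -4.5] T [ 0.01 -0.02  0.05] grip 29.2 j [-0.44  0.44  1.58 -0.    1.12  0.34]
shift [0.1 0.2 5.3]
rot z (tool) -0.002
time_s: 9.25
eef_pos: [527.1, -121.1, 112.6]
ee_rot: [-0.0, 0.924, 0.383, -0.0]
force: [0.7, 0.0, -3.9]
grip_width: 0.342
t 9.25 pos [ 527.1 -121.1  112.6] tooly ang -0.785 tilt [-0.0001  0.0001] F [ 0.7  0.  -3.9] T [ 0.01  0.01 -0.01] grip 29.2 j [-0.44  0.44  1.58  0.    1.12  0.34]
shift [0.1 0.3 4.3]
rot z (tool) -0.002
```

No contact at an origin height of about 89.3 mm, below the dog tops at 91, so the slots are over the dogs. Continuing in small steps towards the cup.

```bash
for i in 1 2 3; do python3 -m creep '[{"grip":20,"linear":[0,0,0.4],"rot":[0,0,0]},{"grip":20,"linear":[0,0,0],"rot":[0,0,0]}]'; python3 -c "
from m import *
plan(None)"; done
```

```text
time_s: 9.42
eef_pos: [527.1, -121.1, 112.3]
ee_rot: [-0.0, 0.924, 0.383, -0.0]
force: [0.9, 0.2, -3.6]
grip_width: 0.343
t 9.42 pos [ 527.1 -121.1  112.3] tooly ang -0.785 tilt [-0.  0.] F [ 0.9  0.2 -3.6] T [ 0.01 -0.06 -0.01] grip 29.2 j [-0.44  0.44  1.58  0.    1.12  0.34]
time_s: 9.58
eef_pos: [527.1, -121.1, 111.8]
ee_rot: [-0.0, 0.924, 0.383, -0.0]
force: [-0.1, -0.5, -4.2]
grip_width: 0.337
t 9.58 pos [ 527.1 -121.1  111.8] tooly ang -0.785 tilt [-0.  0.] F [-0.1 -0.5 -4.2] T [-0.04 -0.05 -0.04] grip 28.7 j [-0.44  0.44  1.58  0.    1.12  0.34]
time_s: 9.75
eef_pos: [527.2, -121.2, 111.5]
ee_rot: [0.0, 0.924, 0.383, 0.0]
force: [-0.1, 0.1, -3.5]
grip_width: 0.344
t 9.75 pos [ 527.2 -121.2  111.5] tooly ang -0.785 tilt [ 0.0002 -0.    ] F [-0.1  0.1 -3.5] T [-0.05  0.04 -0.01] grip 29.4 j [-0.44  0.44  1.58  0.    1.12  0.34]
```

```bash
python3 -m creep '[{"grip":20,"linear":[0,0,0.4],"rot":[0,0,0]},{"grip":20,"linear":[0,0,0],"rot":[0,0,0]}]' | grep -E "pos|force"
python3 -m creep '[{"grip":20,"linear":[0,0,0.4],"rot":[0,0,0]},{"grip":20,"linear":[0,0,0],"rot":[0,0,0]}]' | grep -E "pos|force"
python3 -c "
from m import *
plan(None)"
```

```text
eef_pos: [527.3, -121.2, 111.5]
force: [-0.8, -0.7, 1.2]
eef_pos: [527.5, -121.2, 111.3]
force: [-0.8, -0.2, 4.8]
t 10.08 pos [ 527.5 -121.2  111.3] tooly ang -0.785 tilt [ 0.0011 -0.0004] F [-0.8 -0.2  4.8] T [ 0.09  0.2  -0.03] grip 29.1 j [-0.44  0.44  1.58  0.    1.12  0.34]
```

Contact is about 8 N at an origin height of about 88.3 mm. That matches the cup, so I'll keep pressing gently.

```bash
python3 -m creep '[{"grip":20,"linear":[0,0,0.4],"rot":[0,0,0]},{"grip":20,"linear":[0,0,0],"rot":[0,0,0]}]' | grep -E "pos|force"
python3 -m creep '[{"grip":20,"linear":[0,0,0.3],"rot":[0,0,0]},{"grip":20,"linear":[0,0,0],"rot":[0,0,0]}]' | grep -E "pos|force"
python3 -c "
from m import *
plan(None)"
```

```text
eef_pos: [527.4, -121.2, 110.7]
force: [-0.3, 0.8, 4.5]
eef_pos: [527.4, -121.3, 110.2]
force: [0.6, -0.6, 4.5]
t 10.42 pos [ 527.4 -121.3  110.2] tooly ang -0.785 tilt [ 0.0006 -0.0003] F [ 0.6 -0.6  4.5] T [0.09 0.09 0.02] grip 29.0 j [-0.44  0.44  1.58 -0.    1.12  0.34]
```

The cup is yielding at a constant 8 N or so. Continuing.

```bash
python3 -m creep '[{"grip":20,"linear":[0,0,0.5],"rot":[0,0,0]},{"grip":20,"linear":[0,0,0],"rot":[0,0,0]}]' | grep -E "pos|force"
python3 -m creep '[{"grip":20,"linear":[0,0,0.5],"rot":[0,0,0]},{"grip":20,"linear":[0,0,0],"rot":[0,0,0]}]' | grep -E "pos|force"
python3 -m creep '[{"grip":20,"linear":[0,0,0.4],"rot":[0,0,0]},{"grip":20,"linear":[0,0,0],"rot":[0,0,0]}]' | grep -E "pos|force"
python3 -c "
from m import *
plan(None)"
```

```text
eef_pos: [527.4, -121.3, 109.7]
force: [-0.6, -0.1, 6.0]
eef_pos: [527.4, -121.3, 109.4]
force: [-0.9, 0.2, 4.7]
eef_pos: [527.5, -121.3, 109.1]
force: [-0.4, -0.7, 6.2]
t 10.92 pos [ 527.5 -121.3  109.1] tooly ang -0.785 tilt [ 0.0011 -0.0006] F [-0.4 -0.7  6.2] T [ 0.1   0.13 -0.  ] grip 29.2 j [-0.44  0.44  1.58 -0.    1.11  0.34]
```

```bash
python3 -m creep '[{"grip":20,"linear":[0,0,0.3],"rot":[0,0,0]},{"grip":20,"linear":[0,0,0],"rot":[0,0,0]}]' | grep -E "pos|force"
python3 -m creep '[{"grip":20,"linear":[0,0,0.3],"rot":[0,0,0]},{"grip":20,"linear":[0,0,0],"rot":[0,0,0]}]' | grep -E "pos|force"
python3 -m creep '[{"grip":20,"linear":[0,0,0.3],"rot":[0,0,0]},{"grip":20,"linear":[0,0,0],"rot":[0,0,0]}]' | grep -E "pos|force"
python3 -c "
from m import *
plan(None)"
```

```text
eef_pos: [527.6, -121.4, 108.9]
force: [0.1, 1.4, 6.9]
eef_pos: [527.6, -121.4, 108.6]
force: [-0.4, -0.4, 7.8]
eef_pos: [527.6, -121.4, 108.4]
force: [-0.3, 0.0, 8.5]
t 11.42 pos [ 527.6 -121.4  108.4] tooly ang -0.785 tilt [ 0.0014 -0.0007] F [-0.3  0.   8.5] T [0.1  0.14 0.  ] grip 29.1 j [-0.44  0.45  1.58 -0.    1.11  0.34]
```

```bash
python3 -m creep '[{"grip":20,"linear":[0,0,0.3],"rot":[0,0,0]},{"grip":20,"linear":[0,0,0],"rot":[0,0,0]}]' | grep -E "pos|force"
python3 -m creep '[{"grip":20,"linear":[0,0,0.3],"rot":[0,0,0]},{"grip":20,"linear":[0,0,0],"rot":[0,0,0]}]' | grep -E "pos|force"
python3 -c "
from snap import *
snap('scene','s6');snap('wrist','w7')
plan(None)
crop(load('pics/s6.npz'),275,200,360,290,7,'pics/c13.png')
crop(load('pics/w7.npz'),220,140,350,260,6,'pics/c14.png')"
```

```text
eef_pos: [527.6, -121.3, 108.3]
force: [-2.7, 0.7, 10.8]
eef_pos: [527.7, -121.3, 108.3]
force: [-1.7, 1.2, 12.6]
t 11.85 pos [ 527.7 -121.3  108.3] tooly ang -0.785 tilt [ 0.0017 -0.0008] F [-2.3  1.4 13.2] T [0.29 0.45 0.  ] grip 28.9 j [-0.44  0.45  1.58  0.    1.11  0.34]
```

View pics/c13.png

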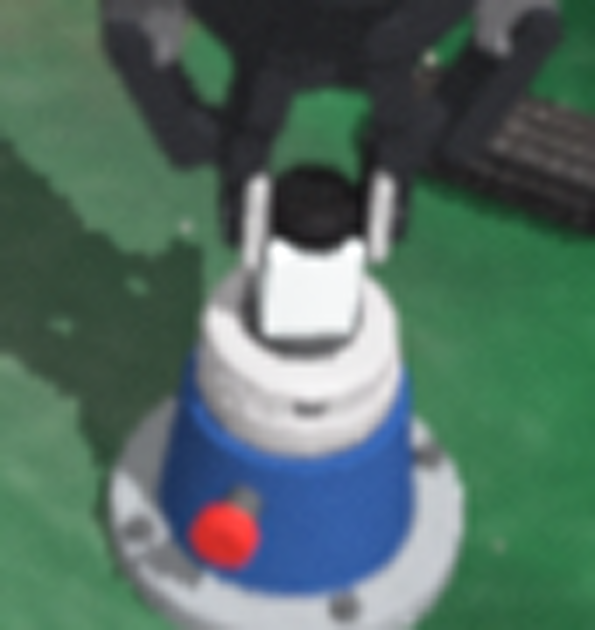

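View pics/c14.png

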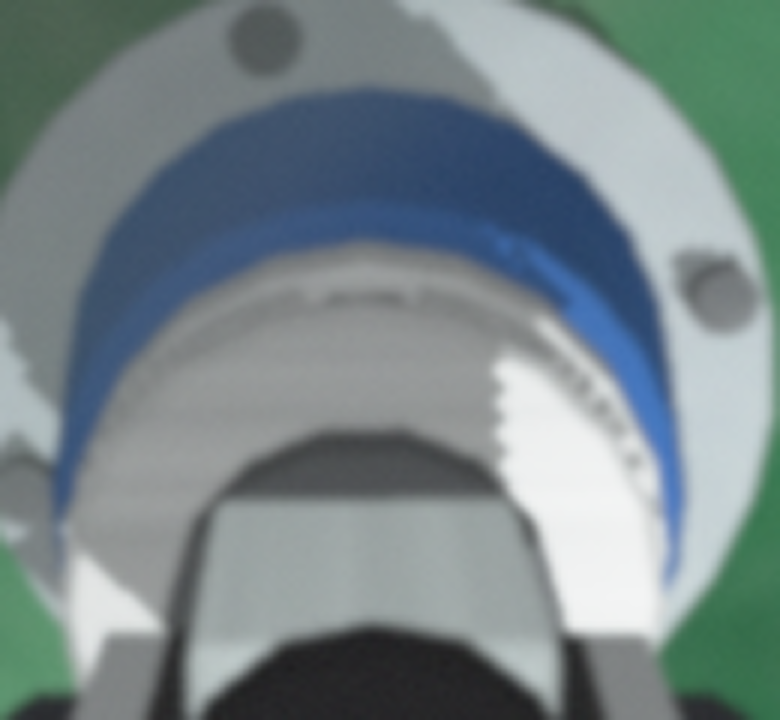

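```bash
python3 -m creep '[{"grip":20,"linear":[0,0,0.3],"rot":[0,0,0]},{"grip":20,"linear":[0,0,0],"rot":[0,0,0]}]' | grep -E "pos|force"
python3 -c "
from m import *
plan(None)"
```

```text
eef_pos: [527.7, -121.3, 108.2]
force: [-3.3, 2.0, 14.7]
t 12.02 pos [ 527.7 -121.3  108.2] tooly ang -0.785 tilt [ 0.0019 -0.0009] F [-3.3  2.  14.7] T [ 0.41  0.57 -0.  ] grip 29.1 j [-0.44  0.45  1.58  0.    1.11  0.34]
```

It's near a hard stop, but the moment shows the load is on the tool −y edge of the flange. I'll relieve that with a tiny tilt and shift, so it seats evenly rather than being forced.

```bash
python3 -m creep '[{"grip":20,"linear":[0,-0.3,0],"rot":[0.002,0,0]},{"grip":20,"linear":[0,0,0],"rot":[0,0,0]}]' | grep -E "pos|force"
python3 -c "
from m import *
plan(None)"
```

```text
eef_pos: [527.6, -121.3, 108.2]
force: [-2.3, 1.1, 13.7]
t 12.18 pos [ 527.6 -121.3  108.2] tooly ang -0.785 tilt [0.0009 0.0002] F [-2.3  1.1 13.7] T [ 0.19  0.43 -0.02] grip 29.2 j [-0.44  0.45  1.58  0.    1.11  0.34]
```

```bash
python3 -m creep '[{"grip":20,"linear":[0,-0.2,0],"rot":[0.002,0,0]},{"grip":20,"linear":[0,0,0],"rot":[0,0,0]}]' | grep -E "pos|force"
python3 -c "
from m import *
plan(None)"
python3 -m creep '[{"grip":20,"linear":[0,-0.2,0.2],"rot":[0.002,-0.001,0]},{"grip":20,"linear":[0,0,0],"rot":[0,0,0]}]' | grep -E "pos|force"
python3 -c "
from m import *
plan(None)"
```

```text
eef_pos: [527.6, -121.2, 108.3]
force: [-1.5, 0.7, 12.8]
t 12.35 pos [ 527.6 -121.2  108.3] tooly ang -0.785 tilt [-0.0002  0.0015] F [-1.5  0.7 12.8] T [0.16 0.36 0.  ] grip 29.0 j [-0.44  0.45  1.58  0.    1.11  0.34]
eef_pos: [527.6, -121.2, 108.3]
force: [-2.1, 0.3, 15.3]
t 12.52 pos [ 527.6 -121.2  108.3] tooly ang -0.785 tilt [-0.0019  0.0018] F [-2.1  0.3 15.3] T [ 0.02  0.39 -0.06] grip 29.0 j [-0.44  0.45  1.58  0.    1.12  0.34]
```

TCP height holds at 108.3, the predicted home height, under about 19 N. I'll unload first, then open.

```bash
python3 -m creep '[{"grip":20,"linear":[0,0,-0.6],"rot":[0,0,0]},{"grip":20,"linear":[0,0,-0.5],"rot":[0,0,0]},{"grip":20,"linear":[0,0,0],"rot":[0,0,0]}]' | grep -E "pos|force"
python3 -c "
from m import *
plan(None)"
```

```text
eef_pos: [527.3, -121.2, 108.3]
force: [1.0, -1.6, 6.7]
t 12.77 pos [ 527.3 -121.2  108.3] tooly ang -0.785 tilt [-0.0028  0.0022] F [ 1.  -1.6  6.7] T [-0.29 -0.25 -0.03] grip 29.2 j [-0.44  0.45  1.58  0.    1.12  0.34]
```

```bash
python3 -m creep '[{"grip":20,"linear":[0,0.2,-0.5],"rot":[-0.004,0.001,0]},{"grip":20,"linear":[0,0,0],"rot":[0,0,0]}]' | grep -E "pos|force"
python3 -c "
from m import *
plan(None)"
python3 -m creep '[{"grip":35,"linear":[0,0,0],"rot":[0,0,0]},{"grip":45,"linear":[0,0,0],"rot":[0,0,0]},{"grip":60,"linear":[0,0,0],"rot":[0,0,0]},{"grip":85,"linear":[0,0,0],"rot":[0,0,0]},{"grip":85,"linear":[0,0,0],"rot":[0,0,0]},{"grip":85,"linear":[0,0,0],"rot":[0,0,0]},{"grip":85,"linear":[0,0,0],"rot":[0,0,0]}]'
python3 -c "
from snap import *
snap('scene','s7');snap('wrist','w8')
plan(None)
crop(load('pics/s7.npz'),275,200,360,290,7,'pics/c15.png')
crop(load('pics/w8.npz'),220,140,350,260,6,'pics/c16.png')"
```

```text
eef_pos: [527.1, -121.1, 108.4]
force: [1.8, -1.4, 4.2]
t 12.93 pos [ 527.1 -121.1  108.4] tooly ang -0.785 tilt [-0.0003  0.0006] F [ 1.8 -1.4  4.2] T [-0.32 -0.31  0.  ] grip 29.1 j [-0.44  0.45  1.58  0.    1.11  0.34]
time_s: 13.52
eef_pos: [526.8, -120.7, 108.1]
ee_rot: [-0.001, 0.924, 0.383, -0.0]
force: [-0.3, -0.2, 0.2]
grip_width: 0.996
t 13.62 pos [ 526.8 -120.8  108.2] tooly ang -0.785 tilt [-0.0015  0.0014] F [-0.8  0.2 -0.1] T [-0.02 -0.02 -0.04] grip 85.0 j [-0.44  0.45  1.58  0.    1.11  0.34]
```

View pics/c15.png

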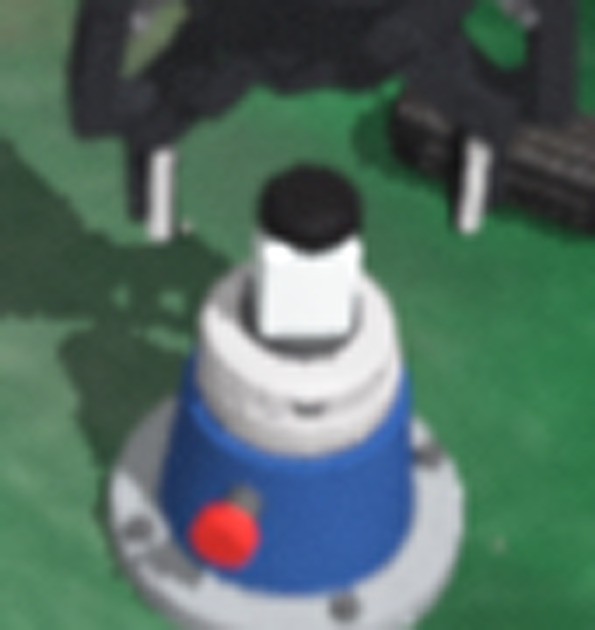

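View pics/c16.png

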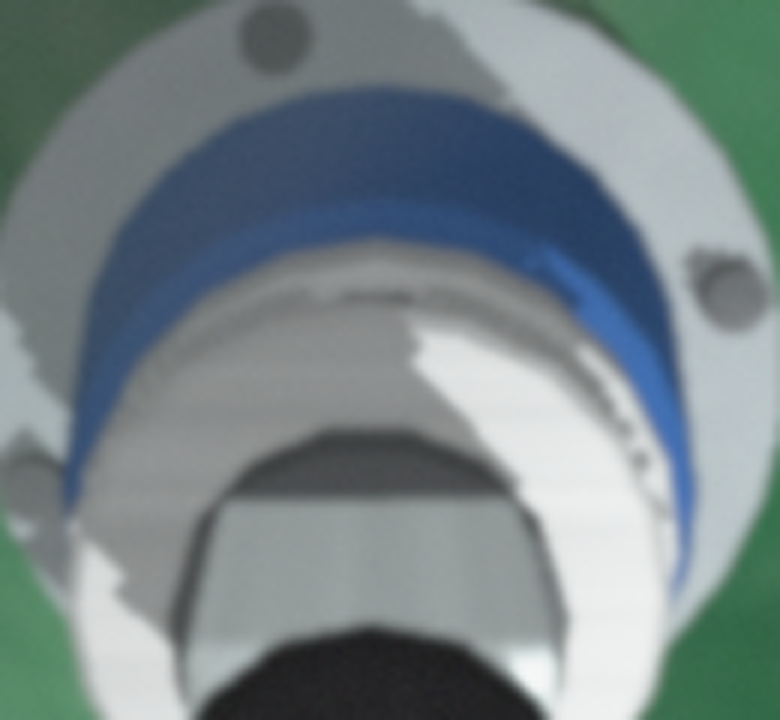

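The holder stands free in the spindle with its flange down on the nose, and only a thin sliver of the slot shows at (308,407). The off-centre moment could have left a small residual tilt. I'll back off, shut the fingers and press lightly on top of the nut in the centre, which also checks the height.

```bash
python3 -m creep '[{"grip":85,"linear":[0,0,-8],"rot":[0,0,0]},{"grip":85,"linear":[0,0,-16],"rot":[0,0,0]},{"grip":85,"linear":[0,0,-20],"rot":[0,0,0]},{"grip":85,"linear":[0,0,-20],"rot":[0,0,0]},{"grip":60,"linear":[0,0,-14],"rot":[0,0,0]},{"grip":20,"linear":[0,0,-6],"rot":[0,0,0]},{"grip":0,"linear":[0,0,0],"rot":[0,0,0]},{"grip":0,"linear":[0,0,0],"rot":[0,0,0]},{"grip":0,"linear":[0,0,0],"rot":[0,0,0]},{"grip":0,"linear":[0,0,0],"rot":[0,0,0]}]' 30
python3 -c "
from snap import *
snap('scene','s8');snap('wrist','w9')
plan([526.9,-120.8,158])
crop(load('pics/s8.npz'),275,200,360,290,7,'pics/c17.png')"
```

```text
time_s: 14.45
eef_pos: [526.5, -120.8, 191.2]
ee_rot: [-0.002, 0.924, 0.383, -0.001]
force: [-0.4, -0.8, 0.1]
grip_width: 0.139
t 14.55 pos [ 526.7 -120.8  191.5] tooly ang -0.785 tilt [-0.0025  0.002 ] F [ 0.8  0.5 -0.3] T [-0.02 -0.02  0.  ] grip -0.1 j [-0.44  0.36  1.48  0.    1.31  0.34]
shift [ 0.2  0.3 33.5]
```

View pics/c17.png

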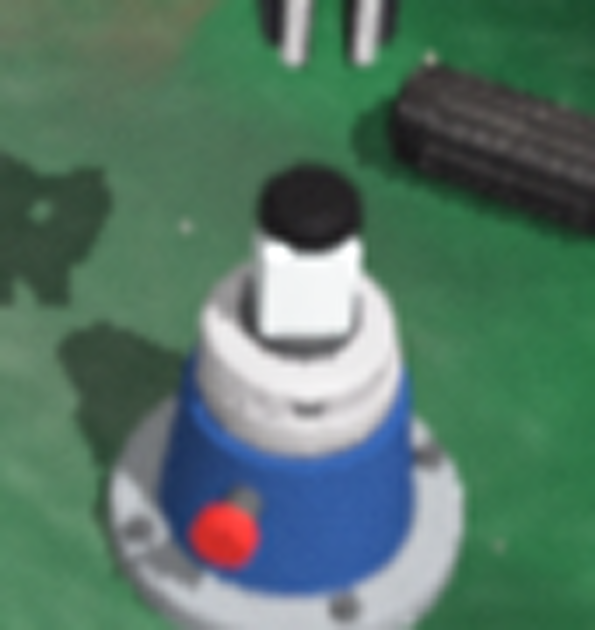

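View pics/w9.png

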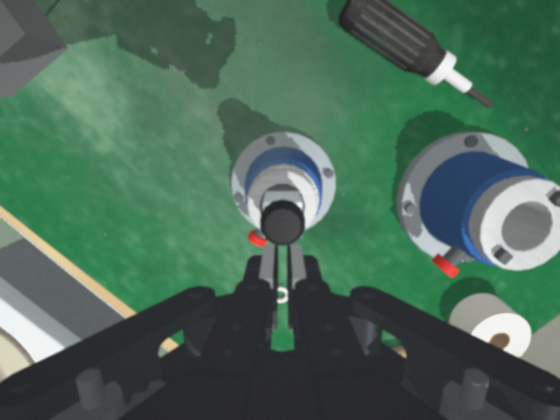

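```bash
python3 -m creep '[{"grip":0,"linear":[0.2,0.3,8],"rot":[0.003,0,0]},{"grip":0,"linear":[0,0,10],"rot":[0,0,0]},{"grip":0,"linear":[0,0,8],"rot":[0,0,0]},{"grip":0,"linear":[0,0,4],"rot":[0,0,0]},{"grip":0,"linear":[0,0,2],"rot":[0,0,0]},{"grip":0,"linear":[0,0,0],"rot":[0,0,0]},{"grip":0,"linear":[0,0,0],"rot":[0,0,0]}]'
python3 -c "
from m import *
plan(None)"
```

```text
time_s: 15.13
eef_pos: [527.3, -120.9, 160.3]
ee_rot: [-0.002, 0.924, 0.383, -0.001]
force: [0.7, -0.8, 0.3]
grip_width: -0.006
t 15.13 pos [ 527.3 -120.9  160.3] tooly ang -0.785 tilt [-0.0033  0.0034] F [ 0.7 -0.8  0.3] T [ 0.01 -0.01  0.  ] grip -0.5 j [-0.44  0.39  1.52  0.    1.24  0.34]
```

```bash
python3 -m creep '[{"grip":0,"linear":[0,0,1.5],"rot":[-0.005,0,0]},{"grip":0,"linear":[0,0,1.5],"rot":[0,0,0]},{"grip":0,"linear":[0,0,0],"rot":[0,0,0]}]' | grep -E "pos|force"
python3 -m creep '[{"grip":0,"linear":[0,0,0.7],"rot":[0,0,0]},{"grip":0,"linear":[0,0,0],"rot":[0,0,0]}]' | grep -E "pos|force"
python3 -m creep '[{"grip":0,"linear":[0,0,0.7],"rot":[0,0,0]},{"grip":0,"linear":[0,0,0],"rot":[0,0,0]}]' | grep -E "pos|force"
python3 -m creep '[{"grip":0,"linear":[0,0,0.5],"rot":[0,0,0]},{"grip":0,"linear":[0,0,0],"rot":[0,0,0]}]' | grep -E "pos|force"
```

```text
eef_pos: [527.1, -120.8, 157.1]
force: [0.0, 0.3, 0.0]
eef_pos: [527.2, -120.9, 156.5]
force: [-1.0, 0.1, -0.5]
eef_pos: [527.2, -120.9, 155.7]
force: [-0.5, 0.3, 0.5]
eef_pos: [527.1, -120.9, 155.2]
force: [-0.1, 0.1, -0.4]
```

```bash
python3 -m creep '[{"grip":0,"linear":[0,0,0.4],"rot":[0,0,0]},{"grip":0,"linear":[0,0,0],"rot":[0,0,0]}]' | grep -E "pos|force"
python3 -m creep '[{"grip":0,"linear":[0,0,0.4],"rot":[0,0,0]},{"grip":0,"linear":[0,0,0],"rot":[0,0,0]}]' | grep -E "pos|force"
python3 -m creep '[{"grip":0,"linear":[0,0,0.4],"rot":[0,0,0]},{"grip":0,"linear":[0,0,0],"rot":[0,0,0]}]' | grep -E "pos|force"
```

```text
eef_pos: [527.2, -120.9, 154.8]
force: [-0.1, 0.2, 0.2]
eef_pos: [527.2, -120.9, 154.4]
force: [-0.1, 0.6, 0.4]
eef_pos: [527.2, -120.9, 154.0]
force: [0.2, -0.4, 0.8]
```

```bash
python3 -m creep '[{"grip":0,"linear":[0,0,0.4],"rot":[0,0,0]},{"grip":0,"linear":[0,0,0],"rot":[0,0,0]}]' | grep -E "pos|force"
python3 -m creep '[{"grip":0,"linear":[0,0,0.4],"rot":[0,0,0]},{"grip":0,"linear":[0,0,0],"rot":[0,0,0]}]' | grep -E "pos|force"
python3 -m creep '[{"grip":0,"linear":[0,0,0.4],"rot":[0,0,0]},{"grip":0,"linear":[0,0,0],"rot":[0,0,0]}]' | grep -E "pos|force"
```

```text
eef_pos: [527.2, -120.9, 153.6]
force: [-0.8, 0.0, 0.3]
eef_pos: [527.1, -120.8, 153.2]
force: [0.4, 0.0, 0.5]
eef_pos: [527.1, -120.9, 152.8]
force: [-0.9, -0.5, -0.4]
```

```bash
python3 -c "
from snap import *
snap('scene','s9'); plan(None)
crop(load('pics/s9.npz'),275,170,360,260,7,'pics/c18.png')"
```

```text
t 16.93 pos [ 527.2 -120.8  152.9] tooly ang -0.785 tilt [-0.      0.0001] F [-0.6 -0.5  0.5] T [-0.03  0.04 -0.03] grip -0.1 j [-0.44  0.4   1.53  0.    1.21  0.34]
```

View pics/c18.png

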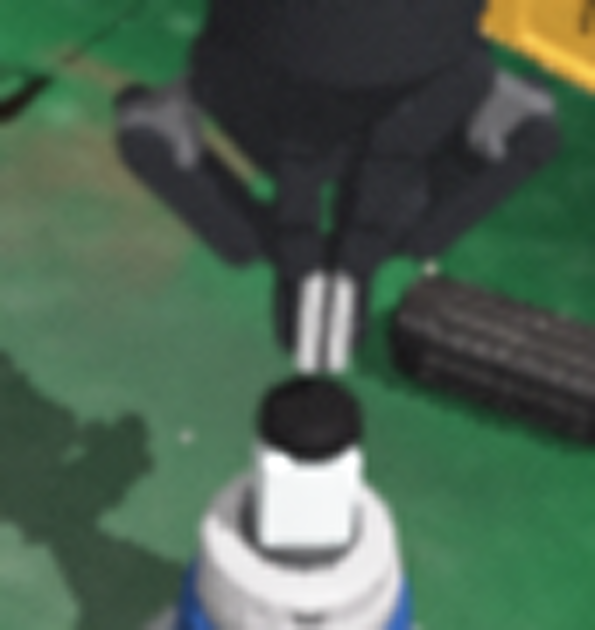

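```bash
python3 -c "
from ov import *
c=load('pics/s9.npz')
X,Y=527.1,-121.1
ov(c,[((X,Y,155,14),(0,0,255)),((X,Y,99,30),(0,0,255)),((X,Y,85,30),(0,255,0))],[([527.2,-120.8,152.9],(0,255,255)),([527.2-7.8,-120.8-7.8,152.9],(255,0,255))],275,170,360,260,7,'pics/o5.png')
P=cloud(c)
for y,x in [(395,312),(405,312),(390,300),(420,312),(365,340),(365,310),(345,340),(335,310)]:
    u,v=int(275+x/7),int(170+y/7); print((x,y),P[v,u].round(1))
"
```

```text
(312, 395) [ 528.3 -118.7  155.4]
(312, 405) [ 525.2 -121.1  156.3]
(300, 390) [ 528.6 -113.1  154.5]
(312, 420) [ 520.9 -124.9  153.2]
(340, 365) [ 523.4 -131.3  178.9]
(310, 365) [ 516.8 -126.1  180.1]
(340, 345) [ 520.6 -132.6  190.2]
(310, 335) [ 516.9 -124.9  193.4]
```

View pics/o5.png

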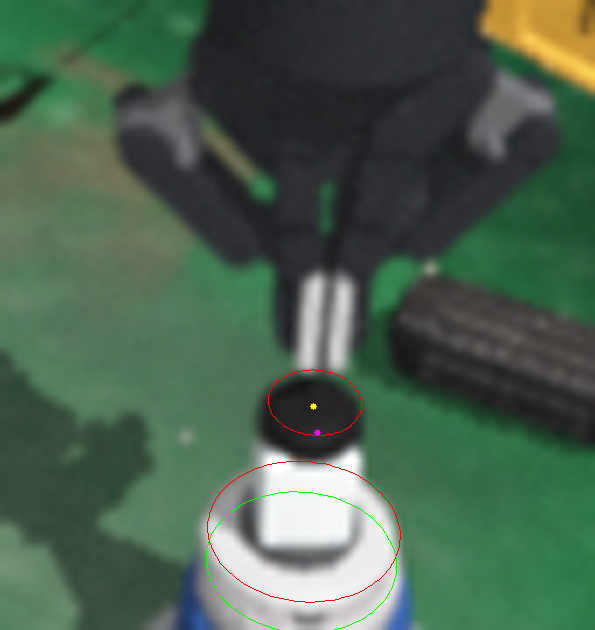

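The nut top is where a seated holder should put it, at about 155 mm. The actual finger ends are around z = 177, though, well behind the nominal TCP, so I'll keep going down in small checked steps.

```bash
python3 -m creep '[{"grip":0,"linear":[0,0,2],"rot":[0,0,0]},{"grip":0,"linear":[0,0,2],"rot":[0,0,0]},{"grip":0,"linear":[0,0,2],"rot":[0,0,0]},{"grip":0,"linear":[0,0,2],"rot":[0,0,0]},{"grip":0,"linear":[0,0,2],"rot":[0,0,0]},{"grip":0,"linear":[0,0,0],"rot":[0,0,0]}]' | grep -E "pos|force"
python3 -c "
from snap import *
snap('scene','s10'); snap('wrist','w10'); plan(None)
crop(load('pics/s10.npz'),275,170,360,260,7,'pics/c19.png')"
```

```text
eef_pos: [527.0, -120.8, 142.4]
force: [-0.7, -0.3, -0.7]
t 17.53 pos [ 527.2 -120.8  142.8] tooly ang -0.785 tilt [-0.0001  0.0001] F [0.1 0.3 0.5] T [ 0.01 -0.02 -0.01] grip 0.1 j [-0.44  0.41  1.54 -0.    1.19  0.34]
```

View pics/c19.png

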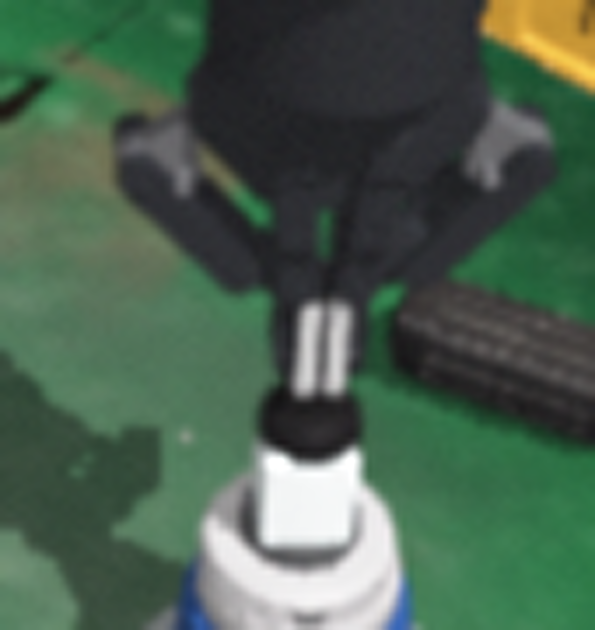

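View pics/w10.png

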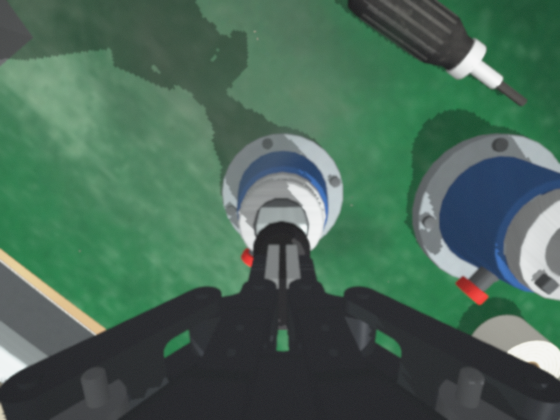

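```bash
python3 -m creep '[{"grip":0,"linear":[0,0,2],"rot":[0,0,0]},{"grip":0,"linear":[0,0,2],"rot":[0,0,0]},{"grip":0,"linear":[0,0,2],"rot":[0,0,0]},{"grip":0,"linear":[0,0,0],"rot":[0,0,0]}]' | grep -E "pos|force"
python3 -m creep '[{"grip":0,"linear":[0,0,1],"rot":[0,0,0]},{"grip":0,"linear":[0,0,1],"rot":[0,0,0]},{"grip":0,"linear":[0,0,0],"rot":[0,0,0]}]' | grep -E "pos|force"
python3 -m creep '[{"grip":0,"linear":[0,0,0.6],"rot":[0,0,0]},{"grip":0,"linear":[0,0,0.6],"rot":[0,0,0]},{"grip":0,"linear":[0,0,0],"rot":[0,0,0]}]' | grep -E "pos|force"
```

```text
eef_pos: [527.0, -120.8, 136.4]
force: [-0.1, -0.1, 0.1]
eef_pos: [527.1, -120.8, 134.7]
force: [-0.5, -0.1, 0.1]
eef_pos: [527.1, -120.9, 133.6]
force: [-0.1, 1.2, -0.3]
```

```bash
python3 -m creep '[{"grip":0,"linear":[0,0,0.6],"rot":[0,0,0]},{"grip":0,"linear":[0,0,0.6],"rot":[0,0,0]},{"grip":0,"linear":[0,0,0],"rot":[0,0,0]}]' | grep -E "pos|force"
python3 -m creep '[{"grip":0,"linear":[0,0,0.6],"rot":[0,0,0]},{"grip":0,"linear":[0,0,0.6],"rot":[0,0,0]},{"grip":0,"linear":[0,0,0],"rot":[0,0,0]}]' | grep -E "pos|force"
python3 -m creep '[{"grip":0,"linear":[0,0,0.5],"rot":[0,0,0]},{"grip":0,"linear":[0,0,0],"rot":[0,0,0]}]' | grep -E "pos|force"
python3 -c "
from snap import *
snap('scene','s11'); plan(None)
crop(load('pics/s11.npz'),275,170,360,260,7,'pics/c20.png')"
```

```text
eef_pos: [527.4, -121.0, 132.8]
force: [0.6, -0.2, 2.8]
eef_pos: [527.6, -121.0, 132.6]
force: [-2.4, 0.8, 12.0]
eef_pos: [527.6, -121.0, 132.6]
force: [-3.3, 1.4, 15.4]
t 19.08 pos [ 527.6 -121.   132.6] tooly ang -0.785 tilt [ 0.002  -0.0009] F [-4.   0.8 15.2] T [ 0.42  0.72 -0.01] grip 0.1 j [-0.44  0.42  1.56  0.    1.16  0.34]
```

View pics/c20.png

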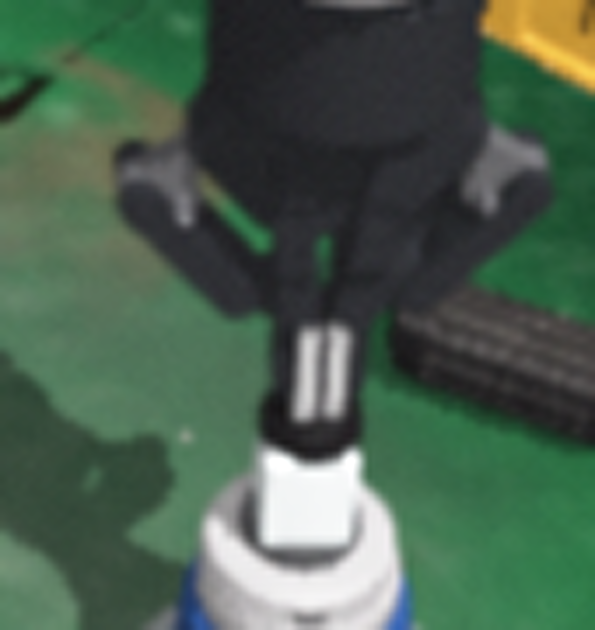

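Central pressing at about 15 N gives no further travel: z stays at 132.6 and the cup is not yielding any more. The holder is on its hard seat, so I'll retreat upward and do the final checks.

```bash
python3 -m creep '[{"grip":0,"linear":[0,0,-1],"rot":[0,0,0]},{"grip":0,"linear":[0,0,-3],"rot":[0,0,0]},{"grip":0,"linear":[0,0,-8],"rot":[0,0,0]},{"grip":0,"linear":[0,0,-16],"rot":[0,0,0]},{"grip":0,"linear":[0,0,-25],"rot":[0,0,0]},{"grip":0,"linear":[0,0,-30],"rot":[0,0,0]},{"grip":0,"linear":[0,0,-30],"rot":[0,0,0]},{"grip":0,"linear":[0,0,-20],"rot":[0,0,0]},{"grip":0,"linear":[0,0,-8],"rot":[0,0,0]},{"grip":0,"linear":[0,0,0],"rot":[0,0,0]},{"grip":0,"linear":[0,0,0],"rot":[0,0,0]}]' | grep -E "pos|force"
python3 -c "
from snap import *
from ov import *
snap('scene','s12'); snap('wrist','w12'); plan(None)
c=load('pics/s12.npz'); crop(c,275,200,360,290,7,'pics/c21.png')
crop(load('pics/w12.npz'),220,110,345,260,4,'pics/c22.png')"
```

```text
eef_pos: [526.9, -120.8, 270.8]
force: [-0.5, 0.7, -0.4]
t 20.10 pos [ 526.7 -120.7  270.1] tooly ang -0.785 tilt [-0.0028  0.0013] F [-0.2  0.5 -0.1] T [ 0.01  0.02 -0.01] grip -0.1 j [-0.44  0.31  1.34 -0.    1.49  0.34]
```

View pics/c21.png

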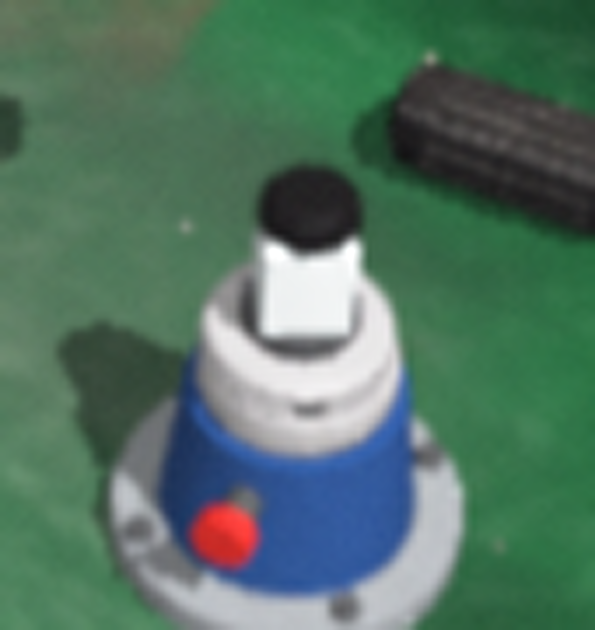

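View pics/c22.png

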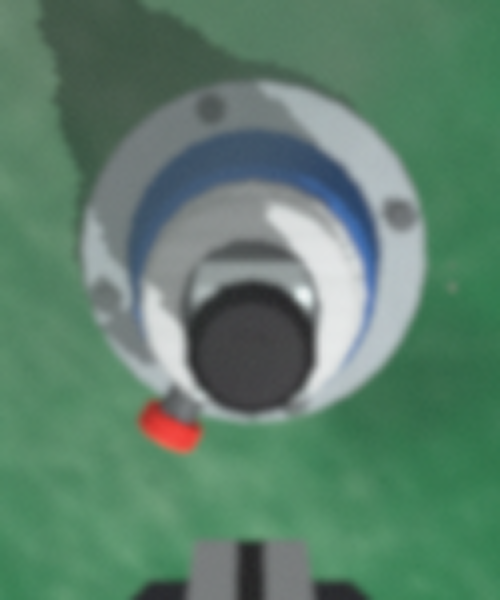

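View pics/s12.png

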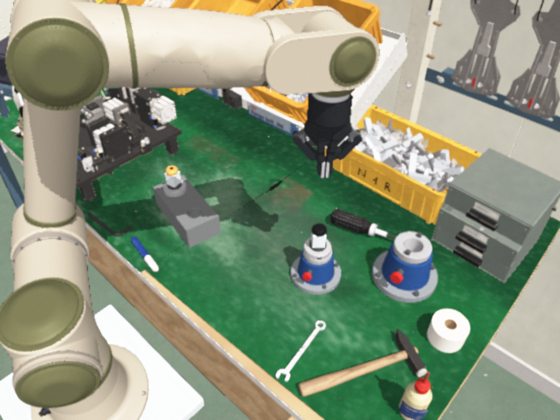

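The final views show the drive holder upright in the smaller stand: nut at (311,208) in the crop, flange flat on the nose, dog in the slot at (308,407). The brass holder is still in the rack at (173,178) in the scene view, and the gripper is clear above. Handing in.

```bash
python3 -c "
from rig import ctrl
print(ctrl.finish_job())"
```

```text
the job is handed in; nothing more can be done
None
```

The black-nut holder is fully home in the smaller blue stand with its slots over the dogs, and I handed the job in at about 20 s of the 70 allowed. The brass-nut holder was not touched and is still in its rack.

**What I did:**
- **Dog angle:** I read it from the cameras at about 0.785 rad in the world frame and turned the holder to match above the stand. It dropped past the dog tops with no contact, so I never needed to feel for the dogs by turning.
- **Seating:** I lowered in steps of at most 1 mm. The cup met the shank at about 8 N, gave way for about 3.3 mm, then came to a hard stop at the expected home height. The highest load I read on the holder was about 19 N, under the 30 N damage limit.

**Last checks:**
- **Home:** After letting go, I pressed the centre of the nut with shut fingers at about 15 N and it moved no further. The final pictures show the flange flat on the nose.
- **Force:** The wrist reading was near zero with the gripper well clear above.

**What disagreed:**
- **Sideways load while pressing:** The wrist showed a moment that looked like one flange edge carrying the load. The same moment appeared when I pressed the nut centrally, so I put it down to the arm flexing rather than a tilted holder.
- **Finger length:** The shut fingertips touched the nut about 22 mm lower in reported TCP height than the stated tool frame implies. The holder was therefore gripped higher on its body than planned, with no slip seen.

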